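# Check a bolted display frame for square by its diagonals and true it up

## Robot

A 6-joint arm with a two-finger parallel gripper is mounted at the origin on a cart in front of the work surface, level with it; the furniture and walls round the work are solid. World frame = base frame: x ahead of the robot, y to its left, z up, the work surface at z = 0. Lengths are in m, angles in degrees, forces in N, time in s.
With the tool pointing down it reaches from about 0.375 to 0.9 m from the base axis. Payload 3.1 kg.
Tool frame: the origin (TCP) lies on the centre line of the jaws, within the pads' length; the fingertips stand 14 mm ahead of it and the grasp point (between the pads) lies 5 mm behind it (bot.tips_ahead is the distance from the TCP to the fingertips, in m); z points along the fingers, y is the line along which they close (so a half turn about z gives the same grasp; the last joint's range is limited). The gripper opens to 87 mm and grips with 3 to 60 N. Pads are 19 mm wide; open, the fingers measure 117 mm over their backs; the gripper's body (75 mm by 190 mm) begins 51 mm behind the grasp point.
Start: joints at [65.632, 30.224, 82.088, -0, 67.689, -10.227], TCP at [0.153, 0.606, 0.202] pointing down, gripper open.
Joint ranges: [-176.69, 176.69], [-43.24, 126.21], [12.49, 139.97], [-82, 262], [0, 151.66], [-163.58, 163.58]. Speed limits (degrees/s): [159.86, 159.86, 180, 180, 180, 180].

## Interface

Orientations are given as a 3x3 rotation matrix whose columns are the frame's x, y, z axes.
In Python, from rig import bot gives the robot as it stands.
- The arm moves only by the tool play_rows, never from a script. Its argument "moves" is a list that holds one entry, the list of rows, each a list of 6 numbers: the shift along the tool's x, y, z in mm, then the turn, a rotation vector about the tool's x, y, z in rad. A call has 1 to 5 rows; each row shifts and turns the commanded pose from where the row before left it, along the tool's axes as they then stand; what a row does not reach is not made up. A row lasts 1/10 s, in which the tool goes at most 50 mm and 8.59 degrees, less where a joint would pass 70% of its speed; a pose out of reach is approached as far as the arm can. A call with a gripper value outside its range is refused whole. "fingers" is the opening, from -1 (shut) to 1 (fully open), set as the call begins (left out, the last holds). The fingers move at their own pace and stop on an object; the grip force is fixed at half the most. Time passes only in rows, so rows that do not move let the fingers close. It gives the time, the measured TCP pose, the force, the opening and the grip force at its end, in the units of the state.
- bot.read_state(): the state, without advancing time (a new reading comes with each control period).
- bot.capture(name): name is "side" or "top" or "wrist"; returns a dict with "image" (480x640x3 uint8, blue, green, red), "fx", "fy", "cx", "cy" (pixels), "distortion" ([k1, k2, p1, p2, k3] as OpenCV has them; the pictures are not rectified), "R" (3x3) and "t" (3): a world point X has camera coordinates R X + t. Camera axes: x right, y down, z forward; pixel columns grow to the right and rows downward; lengths in m; the calibration is good to about 2 mm. A picture is of the moment at which its call begins. There is no depth.
- bot.hand_in(): hands the job in; it is judged then, once.
Trained networks look in a picture, given as the dict that the camera call returned (one of the last four; its "shot" number tells which), for a name from the list of things; names that differ only in an ending like _2 or _b are one class to them, and where a whole thing is asked for, a point or a joint stands for the part that bears it (a point fixed in the world has none). Each returns a list of dicts, best first, with "confidence" (0 to 1); they miss things now and then, are a little off and sometimes report something else, mostly with a low value. They report only what shows in the picture. A call takes as long as a camera call.
- bot.search_frame(picture, query): "centre" ([column, row] in pixels, amid what is visible of it).
- bot.silhouettes(picture, query): "pixels" (480x640 bool, what is visible of it) and "centre" ([column, row] in pixels, amid what is visible of it).
- bot.pinpoint(picture, query): "centre" ([column, row] in pixels: a listed point, or the origin of a listed thing).
The state is a dict: "time_s": time; "joint_positions": joint angles; "qvel": joint speeds; "tau": joint torques, N m; "position": TCP position; "tcp_rot": TCP orientation; "force": force on the tool from outside, world axes, zero at the start; "moment": the same for the moment, N m; "opening": opening from 0.0 (shut) to 1.0 (fully open); "grasp_force": force on a finger pad.
Only numpy, scipy, OpenCV 4.12 (cv2) and the standard library are available. Lean on these libraries where they do the work, as an engineer would, in place of code of your own. Each camera call takes 0.05 s, during which the arm holds its last target. There are 200 camera calls.

## Task

The corner screws of the aluminium bar frame on the wooden board are only nipped up, so check it for square with the spring-loaded slide rule: squeeze the rule short by its two pads, lay it flat inside the frame from the near right to the far left corner, let go so that both nibs spring into the corners and read it, then measure the other diagonal, near left to far right, in the same way. Leave the rule in that second diagonal and, if the two readings differ, ease the far end of the frame sideways, pushing gently on a side bar with less than 25 N (do not grip the frame), until the rule reads midway between them, so that both diagonals agree to about 2 mm. Do not jam the rule against the frame, and leave the screw tin and the small instrument beside the board where they are.

Things in the scene. Friction and masses are not known exactly. Their poses are not given: they have to be found in the camera images.
- board: wooden assembly board 180 x 236 mm, 18 mm thick, fixed on the bench, bearing the frame in its middle. Origin at the centre of its underside, x from the near to the far edge, y to the left, z up. The frame's three other bars slide on its top (z = 0.018). A tool organiser with upright tools up to 0.2 m high stands close before its near edge: carry the rule in from the right, or above them.
- frame: the frame's near bar, clamped fast to the board. Four aluminium bars 12 mm wide, 20 mm high, one screw at each corner, screw centres 140 mm apart near to far and 200 mm left to right; inside 128 x 188 mm when square. Origin on the board's top at the centre of the square frame, x to the far bar, y left; near screws at x -70, y +100 and -100 mm. The other bars move: this pose does not show them.
- near_left_seat (a point): near left inside corner (fixed): the point where the centre of a nib lies when seated there, 3 mm from both bars; frame x -61, y +91 mm, 5 mm above the board. The frame may be racked into a parallelogram by up to 0.08 rad either way: then the far bar, always parallel to the near one, stands up to 11 mm left or right of its square place.
- near_right_seat (a point): near right inside corner (fixed): the same point there, frame x -61, y -91 mm. The frame stays where it is left: friction in its corners holds it against the rule's spring and yields to about 1 to 8 N of sideways push at the far corners (more, nearer the pivots at the near corners). Per mm that the far bar moves right, the near left to far right diagonal grows by about 0.72 mm and the other shrinks as much.
- rule: the slide rule, loose, 0.2 to 0.35 kg: aluminium channel 16 mm wide, 8 mm high along its own x, with a steel slide that a spring of 2.6 to 3.8 N pushes out to +x, and an upright round nib, 6 mm across, 16 mm high, at each end. Origin on the underside, midway between the nibs when fully squeezed; z up.
- rule_pad (a point): on the rule, middle of the fixed black pad's outer face, at x -15 mm, 30 mm above the underside. This pad and its twin on the slide (outer face at x +15 mm + the reading) are 8 mm thick along x, 14 mm wide, and reach from 8 to 52 mm above the underside. Squeezed together along x they shorten the rule; midway between them is always its middle.
- rule_slide (a joint): the rule's reading in m: 0 fully squeezed (a stop), 0.030 fully sprung out. The nib centres are 200 mm + the reading apart, the pads' outer faces 30 mm + the reading. With both nibs in corners it shows that diagonal, also while the frame is being pushed.
- tail_nib (a point): centre of the nib on the channel's end, 100 mm to -x of the rule's origin, 5 mm above its underside
- slide_nib (a point): centre of the nib on the slide's end, at x = 100 mm + the reading on the rule's axis, 5 mm above its underside
- screw_tin: bystander: small aluminium tin of screws, 45 mm wide, 12 mm high, on the bench right of the board; origin at the centre of its underside
- usb_tester: bystander: small flat instrument 30 x 77 x 12 mm on the bench left of the board; origin at the centre of its underside

How it is judged:
By the outcome, as a careful person would: the job done as asked, in the order asked, and still so for the second after the job is handed in, with the robot touching nothing.
It also fails if it takes over 58 s, if anything falls off the work surface, if the arm or the gripper's body presses on something with over 40 N, if the wrist force passes 120 N, or if a joint passes its speed limit or range.

## Working session

There is one attempt and no reset: what is moved stays moved. The work goes in short steps, Python scripts to look and compute and a tool call to move; the robot and the scene stay as the last step left them, time stands still between calls to the robot, and variables do not carry over. Pictures are saved under pics/ and viewed, at most 10 in all, crops included, and the job is handed in when it is done.

Besides the shell and the picture viewer there is one more tool, called as name(argument=value, ...), one argument or row to a line, values as JSON. play_rows: Moves the arm, as the interface text tells. Its arguments: {"type":"object","properties":{"moves":{"type":"array","items":{"type":"array","items":{"type":"array","items":{"type":"number"}}}},"fingers":{"type":"number"}},"required":["moves"]}

```bash
mkdir -p pics
cat > h.py <<'E'
import numpy as np, cv2
from rig import bot
def ray(p,uv):
    K=np.array([[p['fx'],0,p['cx']],[0,p['fy'],p['cy']],[0,0,1.]])
    n=cv2.undistortPoints(np.array([[uv]],float),K,np.array(p['distortion'],float))[0,0]
    R=np.array(p['R']);t=np.array(p['t'])
    return -R.T@t, R.T@np.array([n[0],n[1],1.])
def onz(p,uv,z):
    c,d=ray(p,uv); return c+d*(z-c[2])/d[2]
def tri(obs):
    A=np.zeros((3,3));b=np.zeros(3)
    for p,uv in obs:
        c,d=ray(p,uv);d=d/np.linalg.norm(d);M=np.eye(3)-np.outer(d,d);A+=M;b+=M@c
    X=np.linalg.solve(A,b)
    res=[np.linalg.norm((np.eye(3)-np.outer(d/np.linalg.norm(d),d/np.linalg.norm(d)))@(X-c)) for c,d in [ray(p,uv) for p,uv in obs]]
    return X,res
def proj(p,X):
    K=np.array([[p['fx'],0,p['cx']],[0,p['fy'],p['cy']],[0,0,1.]])
    return cv2.projectPoints(np.array([X],float),cv2.Rodrigues(np.array(p['R']))[0],np.array(p['t'],float),K,np.array(p['distortion'],float))[0][0,0]
E
python3 - <<'E'
from h import *
np.set_printoptions(precision=4,suppress=True)
s=bot.read_state();print(s['time_s'],s['position'],s['tcp_rot'],s['opening'],s['force'])
P={}
for c in ['side','top','wrist']:
    p=P[c]=bot.capture(c);cv2.imwrite(f'pics/{c}0.png',p['image']);print(c,-np.array(p['R']).T@np.array(p['t']))
for q in ['board','frame','near_left_seat','near_right_seat','rule','rule_pad','tail_nib','slide_nib','screw_tin','usb_tester']:
    o=[]
    for c in P:
        r=bot.pinpoint(P[c],q)
        if r: print(q,c,np.round(r[0]['centre'],1),round(r[0]['confidence'],2)); 
        if r and r[0]['confidence']>.3:o.append((P[c],r[0]['centre']))
    if len(o)>1: print('   ',*tri(o))
E
```

```text
0.0 [0.1523 0.6054 0.2008] [[-0.9697  0.2443 -0.0009]
 [ 0.2443  0.9697 -0.0019]
 [ 0.0004 -0.002  -1.    ]] 0.9956573230445007 [-0.0614 -0.1194 -0.4251]
side [-0.0367 -0.7722  0.7226]
top [ 0.2878 -0.0518  0.8953]
wrist [0.0768 0.6248 0.3845]
board side [320.5 202.3] 0.7
board top [246.1 190.9] 0.95
    [ 0.5583  0.1021 -0.0027] [np.float64(0.0010939888339709621), np.float64(0.001093988833971062)]
frame side [319.1 195.9] 0.67
near_left_seat side [270.3 190.4] 0.82
near_left_seat top [208.8 230.3] 0.85
    [0.469  0.1703 0.0213] [np.float64(0.0033837753021583655), np.float64(0.0033837753021583187)]
near_right_seat top [298.8 203. ] 0.77
rule side [338.4 319.9] 0.56
rule_pad side [345.3 307.6] 0.85
rule_pad top [404.4 265.1] 0.77
    [ 0.3943 -0.2236  0.0349] [np.float64(0.0018700918637794693), np.float64(0.0018700918637794244)]
tail_nib side [392.4 341.3] 0.9
tail_nib top [443.  250.2] 0.66
    [ 0.4285 -0.309   0.0123] [np.float64(0.0021646903197428467), np.float64(0.002164690319742909)]
slide_nib side [280.3 282.1] 0.66
slide_nib top [335.  292.2] 0.56
    [ 0.3442 -0.0878  0.0114] [np.float64(0.0016418760563879596), np.float64(0.0016418760563880587)]
screw_tin side [363.6 241.8] 0.73
screw_tin top [324.3 196.6] 0.44
    [ 0.5475 -0.0657  0.0029] [np.float64(0.003115204741629001), np.float64(0.0031152047416289105)]
usb_tester side [259.7 185.9] 0.51
usb_tester top [327.2 196.4] 0.72
    [ 0.4145 -0.0456  0.2021] [np.float64(0.07316790080685355), np.float64(0.07316790080685368)]
```

View pics/top0.png

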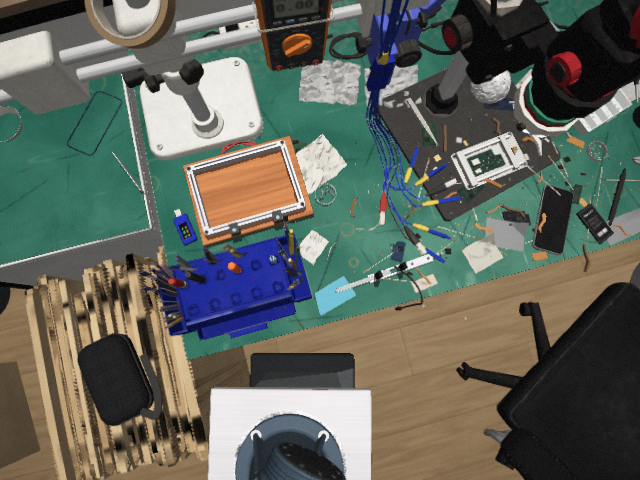

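View pics/side0.png

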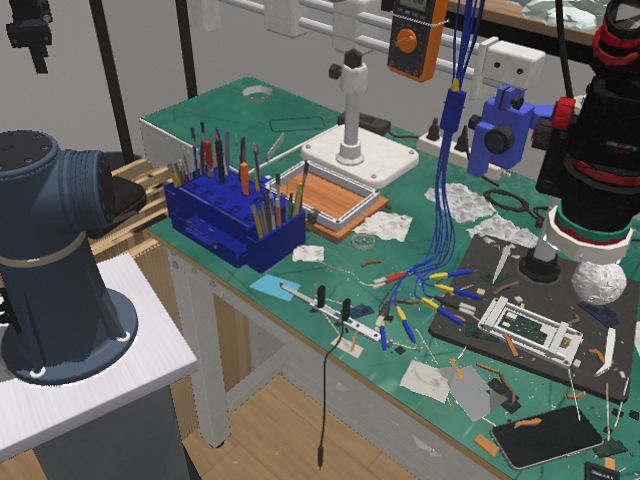

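```bash
cat >> h.py <<'E'
np.set_printoptions(precision=4,suppress=True)
from scipy.spatial.transform import Rotation as Ro
def down(yaw_y):
    "tool down with tool y at world angle yaw_y (deg)"
    a=np.radians(yaw_y);y=np.array([np.cos(a),np.sin(a),0]);z=np.array([0,0,-1.]);return np.column_stack([np.cross(y,z),y,z])
def plan(P0,R0,P1,R1,n,dec=0):
    "equal-turn rows from pose 0 to pose 1"
    rv=Ro.from_matrix(R0.T@R1).as_rotvec();rows=[];P=np.array(P0,float);R=np.array(R0)
    for k in range(n):
        d=R.T@((np.array(P1)-P)/(n-k)*1000);r=rv/n
        d=np.round(d,dec);r=np.round(r,3);rows.append([*d.tolist(),*r.tolist()])
        P=P+R@d/1000;R=R@Ro.from_rotvec(r).as_matrix()
    for k in range(0,n,5):print([rows[k:k+5]])
    print('end',P,'maxstep',max(np.linalg.norm(r[:3]) for r in rows),'deg',np.degrees(np.linalg.norm(rv/n)))
    return P,R
def cur():
    s=bot.read_state();return np.array(s['position']),np.array(s['tcp_rot'])
E
python3 - <<'E'
from h import *
# no new picture needed except a fresh top/wrist for calibration matrices
p=bot.capture('top');w=bot.capture('wrist')
for n,uv,z in [('NL',(208.8,230.3),.023),('NR',(298.8,203),.023),('organ r near',(310,265),.07),('organ back r',(295,235),.1),('col',(205,125),.02),('ring',(325,193),.01),('usb',(183,226),.01)]:print(n,onz(p,uv,z))
r=bot.silhouettes(p,'board')
P,R=cur();Rw=np.array(w['R']);print('cam z axis in tool',R.T@Rw[2],'cam x',R.T@Rw[0],'pos',R.T@(-Rw.T@np.array(w['t'])-P),w['fx'],w['cx'],w['cy'])
for q in ['screw_tin','usb_tester','board']:
  for x in bot.silhouettes(p,q)[:3]:print(q,x['centre'],x['confidence'],x['pixels'].sum(),cv2.minAreaRect(np.argwhere(x['pixels'])[:,::-1].astype(np.float32)))
P1,R1=plan(P,R,[.17,.50,.40],R@Ro.from_rotvec([0,0,.6]).as_matrix(),5)
E
```

```text
NL [0.4655 0.1713 0.023 ]
NR [ 0.5246 -0.0115  0.023 ]
organ r near [ 0.3903 -0.037   0.07  ]
organ back r [ 0.4424 -0.0091  0.1   ]
col [0.697  0.1933 0.02  ]
ring [ 0.5504 -0.0656  0.01  ]
usb [0.4769 0.2291 0.01  ]
cam z axis in tool [-0.2851 -0.001   0.9585] cam x [0.0002 1.     0.0011] pos [ 0.078  -0.0001 -0.1836] 384.90345237423224 314.24221856390426 240.98071238421232
usb_tester [184.7, 227.4] 0.9 473 ((183.26026916503906, 225.9726104736328), (35.09048843383789, 15.72451114654541), 65.55604553222656)
board [247.1, 190.5] 0.93 9294 ((246.54441833496094, 190.01808166503906), (83.92654418945312, 114.693115234375), 73.46515655517578)
[[[-9.0, -20.0, -40.0, -0.0, 0.0, 0.12], [-11.0, -18.0, -40.0, -0.0, 0.0, 0.12], [-13.0, -17.0, -39.0, -0.0, 0.0, 0.12], [-15.0, -16.0, -40.0, -0.0, 0.0, 0.12], [-16.0, -14.0, -39.0, -0.0, 0.0, 0.12]]]
end [0.1697 0.4998 0.3998] maxstep 45.617978911828175 deg 6.875493541569876
```

Run:
```python
from h import *
P,R=cur()
Ra=R@Ro.from_rotvec([0,0,.72]).as_matrix()
Pa,Ra=plan(P,R,[.17,.48,.36],Ra,5)
plan(Pa,Ra,[.458,.066,.30],down(-72),13)
```

```text
[[[-10.0, -24.0, -32.0, -0.0, 0.0, 0.144], [-13.0, -22.0, -32.0, -0.0, 0.0, 0.144], [-16.0, -20.0, -31.0, -0.0, 0.0, 0.144], [-18.0, -17.0, -32.0, -0.0, 0.0, 0.144], [-20.0, -15.0, -31.0, -0.0, 0.0, 0.144]]]
end [0.1697 0.4803 0.3598] maxstep 41.23105625617661 deg 8.250592249883852
[[[-39.0, 0.0, 5.0, 0.0, -0.0, 0.143], [-38.0, 6.0, 5.0, 0.0, -0.0, 0.143], [-37.0, 11.0, 5.0, 0.0, -0.0, 0.143], [-35.0, 16.0, 4.0, 0.0, -0.0, 0.143], [-33.0, 21.0, 5.0, 0.0, -0.0, 0.143]]]
[[[-29.0, 26.0, 4.0, 0.0, -0.0, 0.143], [-25.0, 30.0, 5.0, 0.0, -0.0, 0.143], [-21.0, 33.0, 4.0, 0.0, -0.0, 0.143], [-16.0, 35.0, 5.0, 0.0, -0.0, 0.143], [-11.0, 37.0, 4.0, 0.0, -0.0, 0.143]]]
[[[-5.0, 39.0, 5.0, 0.0, -0.0, 0.143], [0.0, 39.0, 4.0, 0.0, -0.0, 0.143], [6.0, 38.0, 5.0, 0.0, -0.0, 0.143]]]
end [0.4583 0.0663 0.2998] maxstep 39.63584236521283 deg 8.200506451193226
```

play_rows(
  moves=[
    [[-10,-24,-32,0,0,0.144],[-13,-22,-32,0,0,0.144],[-16,-20,-31,0,0,0.144],[-18,-17,-32,0,0,0.144],[-20,-15,-31,0,0,0.144]],
  ],
  fingers=1,
)

```text
time_s: 2.45
position: [0.1697, 0.4792, 0.3611]
tcp_rot: [[-0.563, 0.826, 0.0], [0.826, 0.563, 0.0], [0.0, 0.0, -1.0]]
force: [-0.3, 0.5, 0.7]
opening: 1.002
grasp_force: 0.0
```

play_rows(
  moves=[
    [[-39,0,5,0,0,0.143],[-38,6,5,0,0,0.143],[-37,11,5,0,0,0.143],[-35,16,4,0,0,0.143],[-33,21,5,0,0,0.143]],
  ],
)

```text
time_s: 2.95
position: [0.2806, 0.3199, 0.336]
tcp_rot: [[0.116, 0.993, 0.001], [0.993, -0.116, 0.001], [0.001, 0.001, -1.0]]
force: [1.1, -0.3, 0.7]
opening: 1.001
grasp_force: 0.0
```

play_rows(
  moves=[
    [[-29,26,4,0,0,0.143],[-25,30,5,0,0,0.143],[-21,33,4,0,0,0.143],[-16,35,5,0,0,0.143],[-11,37,4,0,0,0.143]],
  ],
)

```text
time_s: 3.45
position: [0.3918, 0.1605, 0.3138]
tcp_rot: [[0.739, 0.673, 0.001], [0.673, -0.739, 0.0], [0.001, 0.0, -1.0]]
force: [-0.3, 0.6, 0.4]
opening: 0.999
grasp_force: 0.0
```

play_rows(
  moves=[
    [[-5,39,5,0,0,0.143],[0,39,4,0,0,0.143],[6,38,5,0,0,0.143],[0,0,0,0,0,0]],
  ],
)

```text
time_s: 3.85
position: [0.4612, 0.0627, 0.2994]
tcp_rot: [[0.953, 0.304, 0.002], [0.304, -0.953, -0.002], [0.001, 0.002, -1.0]]
force: [0.7, 0.7, -0.2]
opening: 1.003
grasp_force: 0.0
```

Run:
```python
from h import *
s=bot.read_state();print(s['time_s'],*cur(),s['force'],s['joint_positions'])
w=bot.capture('wrist');cv2.imwrite('pics/w1.png',w['image'])
import pickle;pickle.dump(w,open('w1.pkl','wb'))
for q,z in [('board',0),('near_left_seat',.023),('near_right_seat',.023),('frame',.018),('screw_tin',0),('usb_tester',0)]:
    for r in bot.pinpoint(w,q)[:2]:print(q,r['centre'],r['confidence'],onz(w,r['centre'],z))
```

```text
3.85 [0.4612 0.0627 0.2994] [[ 0.9526  0.3041  0.0016]
 [ 0.3041 -0.9526 -0.0017]
 [ 0.001   0.0021 -1.    ]] [ 0.7279  0.7112 -0.1863] [-5.9931 10.9553 96.4185 -0.0895 72.5244 66.3271]
board [310.6, 109.1] 0.68 [0.5544 0.0955 0.    ]
near_left_seat [234.9, 164.1] 0.93 [0.4681 0.1614 0.023 ]
near_left_seat [510.7, 311.4] 0.67 [ 0.3931 -0.2316  0.023 ]
near_right_seat [385.2, 164.8] 0.8 [ 0.5211 -0.0072  0.023 ]
near_right_seat [390.2, 305.9] 0.66 [ 0.3524 -0.078   0.023 ]
screw_tin [437.5, 157.1] 0.89 [ 0.5486 -0.0699  0.    ]
usb_tester [184.8, 139.4] 0.76 [0.4749 0.23   0.    ]
```

View pics/w1.png

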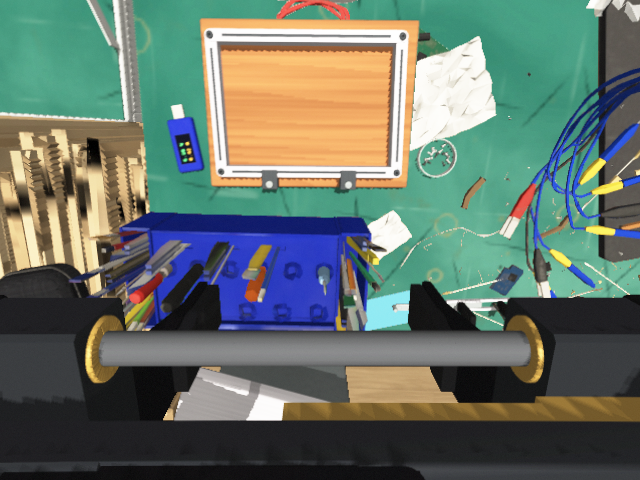

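Run:
```python
from h import *
import pickle
w=pickle.load(open('w1.pkl','rb'));g=cv2.cvtColor(w['image'],cv2.COLOR_BGR2GRAY).astype(float)
S=[]
for n,(u,v) in dict(NL=(225,174),NR=(398,174),FL=(209,35),FR=(402,36)).items():
    a=g[v-6:v+7,u-6:u+7];m=np.clip(140-a,0,None)*(np.hypot(*np.mgrid[-6:7,-6:7])<6)
    c=[u-6+(m.sum(0)*np.arange(13)).sum()/m.sum(),v-6+(m.sum(1)*np.arange(13)).sum()/m.sum()]
    X=onz(w,c,.038);S.append(X);print(n,np.round(c,1),X)
NL,NR,FL,FR=S
print('near',np.linalg.norm(NL-NR),'far',np.linalg.norm(FL-FR),'L',np.linalg.norm(NL-FL),'R',np.linalg.norm(NR-FR),'diag NR-FL',np.linalg.norm(NR-FL),'NL-FR',np.linalg.norm(NL-FR))
y=(NL-NR)[:2];psi=np.degrees(np.arctan2(y[1],y[0]))-90;print('psi',psi)
yf=(FL-FR)[:2];print('psi far',np.degrees(np.arctan2(yf[1],yf[0]))-90)
a=np.radians(psi);ex=np.array([np.cos(a),np.sin(a)]);ey=np.array([-np.sin(a),np.cos(a)]);C=(NL+NR)[:2]/2+.07*ex
print('C',C)
for n,X in zip(['NL','NR','FL','FR'],S):print(n,(X[:2]-C)@ex*1000,(X[:2]-C)@ey*1000)
cv2.imwrite('pics/w1c.png',cv2.resize(w['image'][10:200,120:480],None,fx=2.2,fy=2.2,interpolation=cv2.INTER_CUBIC))
```

```text
NL [222.3 173.3] [0.4559 0.1701 0.038 ]
NR [396.  172.5] [ 0.5171 -0.0191  0.038 ]
FL [209.1  34.2] [0.5906 0.2172 0.038 ]
FR [402.4  36. ] [0.6503 0.0255 0.038 ]
near 0.19883735342470402 far 0.20070833116726663 L 0.14271577692801185 R 0.14046639765275032 diag NR-FL 0.247432349665502 NL-FR 0.24225520703379694
psi 17.929485259795882
psi far 17.29618751233457
C [0.5531 0.097 ]
NL -69.99999999999997 99.418676712352
NR -69.99999999999999 -99.41867671235202
FL 72.67724856371693 102.73465717872827
FR 70.45883829071872 -97.96141367421552
```

View pics/w1c.png

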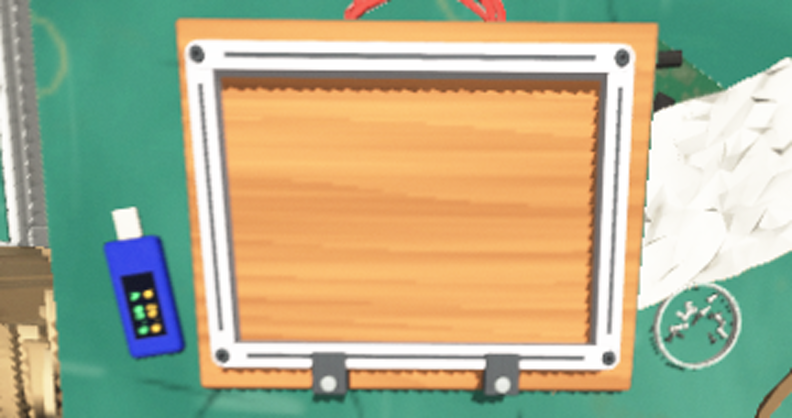

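Run:
```python
from h import *
P,R=cur()
a,b=plan(P,R,[.3895,-.190,.28],down(-69.1),6)
plan(a,b,[.3864,-.1984,.12],down(-69.1),4)
```

```text
[[[-24.0, 37.0, 3.0, -0.0, -0.0, -0.008], [-25.0, 37.0, 3.0, -0.0, -0.0, -0.008], [-25.0, 37.0, 3.0, -0.0, -0.0, -0.008], [-25.0, 37.0, 4.0, -0.0, -0.0, -0.008], [-25.0, 36.0, 3.0, -0.0, -0.0, -0.008]]]
[[[-26.0, 36.0, 4.0, -0.0, -0.0, -0.008]]]
end [ 0.389  -0.1899  0.28  ] maxstep 44.83302354291979 deg 0.4460796629069423
[[[-1.0, 2.0, 40.0, -0.0, -0.0, 0.0], [-2.0, 2.0, 40.0, -0.0, -0.0, 0.0], [-1.0, 2.0, 40.0, -0.0, -0.0, 0.0], [-2.0, 1.0, 40.0, -0.0, -0.0, 0.0]]]
end [ 0.3859 -0.1986  0.12  ] maxstep 40.099875311526844 deg 0.018784037339336358
```

play_rows(
  moves=[
    [[-24,37,3,0,0,-0.008],[-25,37,3,0,0,-0.008],[-25,37,3,0,0,-0.008],[-25,37,4,0,0,-0.008],[-25,36,3,0,0,-0.008]],
  ],
)

```text
time_s: 4.7
position: [0.4004, -0.1486, 0.284]
tcp_rot: [[0.936, 0.351, 0.001], [0.351, -0.936, -0.0], [0.001, 0.001, -1.0]]
force: [0.6, -0.4, -0.4]
opening: 0.997
grasp_force: 0.0
```

play_rows(
  moves=[
    [[-26,36,4,0,0,-0.008],[-1,2,40,0,0,0],[-2,2,40,0,0,0],[-1,2,40,0,0,0],[-2,1,40,0,0,0]],
  ],
)

```text
time_s: 5.2
position: [0.3866, -0.1994, 0.1191]
tcp_rot: [[0.934, 0.357, 0.002], [0.357, -0.934, -0.002], [0.001, 0.002, -1.0]]
force: [0.2, -0.4, 0.0]
opening: 0.999
grasp_force: 0.0
```

play_rows(
  moves=[
    [[0,0,0,0,0,0]],
  ],
)

```text
time_s: 5.3
position: [0.3831, -0.1965, 0.1163]
tcp_rot: [[0.934, 0.357, -0.008], [0.357, -0.934, 0.007], [-0.005, -0.01, -1.0]]
force: [-0.2, 0.7, -0.5]
opening: 0.999
grasp_force: 0.0
```

Run:
```python
from h import *
s=bot.read_state();print(s['time_s'],*cur(),s['force'],s['joint_positions'])
w=bot.capture('wrist');cv2.imwrite('pics/w2.png',w['image'])
for q,z in [('tail_nib',.005),('slide_nib',.005),('rule_pad',.03),('rule',0)]:
    for r in bot.pinpoint(w,q)[:2]:print(q,r['centre'],r['confidence'],onz(w,r['centre'],z))
```

```text
5.3 [ 0.3831 -0.1965  0.1163] [[ 0.9342  0.3567 -0.0083]
 [ 0.3567 -0.9342  0.0074]
 [-0.0051 -0.0099 -0.9999]] [-0.2093  0.7242 -0.4714] [-42.0892  24.3381 113.6607  -0.0041  42.6371  27.0151]
tail_nib [465.4, 231.9] 0.92 [ 0.4236 -0.3081  0.005 ]
slide_nib [166.8, 226.7] 0.67 [ 0.3429 -0.0863  0.005 ]
rule_pad [358.0, 236.1] 0.58 [ 0.3958 -0.2253  0.03  ]
rule [336.3, 227.8] 0.88 [ 0.3891 -0.2125  0.    ]
```

View pics/w2.png

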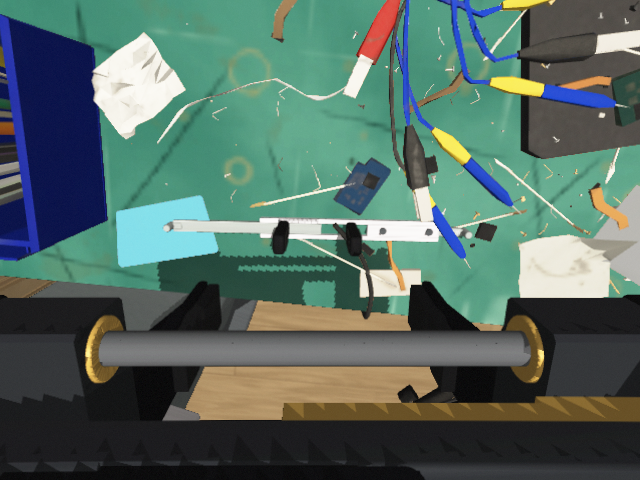

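Run:
```python
from h import *
s=bot.read_state();print(s['time_s'],*cur())
P,R=cur()
plan(P,R,[.3835,-.1975,.032],down(-69.5),4,1)
```

```text
5.55 [ 0.3876 -0.2003  0.1218] [[ 0.9342  0.3567  0.0037]
 [ 0.3568 -0.9342 -0.0033]
 [ 0.0023  0.0044 -1.    ]]
[[[-0.8, -1.1, 22.5, 0.001, -0.001, 0.002], [-0.7, -1.1, 22.4, 0.001, -0.001, 0.002], [-0.7, -1.1, 22.5, 0.001, -0.001, 0.002], [-0.7, -1.1, 22.4, 0.001, -0.001, 0.002]]]
end [ 0.3835 -0.1975  0.032 ] maxstep 22.541073621280777 deg 0.12303787721674748
```

play_rows(
  moves=[
    [[-1,-1,30,0,0,0.007],[-1,-1,30,0,0,0],[0,0,20,0,0,0],[0,0,8,0,0,0],[0,0,0,0,0,0]],
  ],
)

```text
time_s: 6.05
position: [0.3841, -0.1987, 0.0322]
tcp_rot: [[0.937, 0.35, 0.001], [0.35, -0.937, -0.001], [0.001, 0.001, -1.0]]
force: [0.3, -0.8, 0.3]
opening: 1.003
grasp_force: 0.0
```

play_rows(
  moves=[
    [[0,0,0,0,0,0],[0,0,0,0,0,0],[0,0,0,0,0,0]],
  ],
  fingers=-1,
)

```text
time_s: 6.35
position: [0.3841, -0.1988, 0.0327]
tcp_rot: [[0.937, 0.349, 0.002], [0.349, -0.937, -0.002], [0.001, 0.002, -1.0]]
force: [0.5, 0.2, 0.2]
opening: 0.811
grasp_force: 0.0
```

play_rows(
  moves=[
    [[0,0,0,0,0,0],[0,0,0,0,0,0],[0,0,0,0,0,0]],
  ],
)

```text
time_s: 6.65
position: [0.3835, -0.1984, 0.0319]
tcp_rot: [[0.937, 0.349, 0.0], [0.349, -0.937, -0.0], [0.0, 0.0, -1.0]]
force: [0.8, 0.2, -0.8]
opening: 0.544
grasp_force: 0.0
```

play_rows(
  moves=[
    [[0,0,0,0,0,0],[0,0,0,0,0,0],[0,0,0,0,0,0],[0,0,0,0,0,0]],
  ],
)

```text
time_s: 7.05
position: [0.3834, -0.1983, 0.0317]
tcp_rot: [[0.937, 0.349, -0.0], [0.349, -0.937, 0.0], [-0.0, -0.0, -1.0]]
force: [-0.4, -0.2, -0.1]
opening: 0.175
grasp_force: 0.0
```

Run:
```python
from h import *
s=bot.read_state();print(s['time_s'],*cur(),s['force'],s['opening'],s['grasp_force'])
w=bot.capture('wrist');cv2.imwrite('pics/w3.png',w['image'])
o={}
for q,z in [('tail_nib',.005),('slide_nib',.005),('rule_pad',.03),('rule',0)]:
    for r in bot.pinpoint(w,q)[:1]:o[q]=onz(w,r['centre'],z);print(q,r['centre'],r['confidence'],o[q])
print(np.linalg.norm(o['tail_nib']-o['slide_nib']),(o['tail_nib']+o['slide_nib'])/2)
```

```text
7.05 [ 0.3834 -0.1983  0.0317] [[ 0.937   0.3493 -0.0001]
 [ 0.3493 -0.937   0.0001]
 [-0.0001 -0.0002 -1.    ]] [-0.3971 -0.1724 -0.1424] 0.17509267215263383 0.0
tail_nib [511.7, 266.2] 0.89 [ 0.4239 -0.3058  0.005 ]
slide_nib [110.6, 262.9] 0.61 [ 0.3449 -0.0876  0.005 ]
rule_pad [371.7, 279.4] 0.82 [ 0.3961 -0.2256  0.03  ]
rule [336.5, 263.9] 0.7 [ 0.3882 -0.211   0.    ]
0.2320060924357957 [ 0.3844 -0.1967  0.005 ]
```

View pics/w3.png

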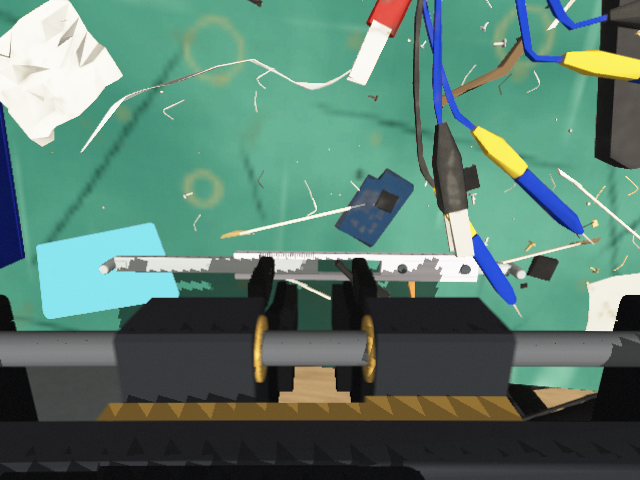

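Run:
```python
import cv2,numpy as np
a=cv2.imread('pics/w3.png')[235:345,210:420];b=cv2.imread('pics/w2.png')[200:310,210:420]
f=lambda i:cv2.resize(np.clip(i.astype(float)*1.8+15,0,255).astype(np.uint8),None,fx=3.7,fy=2.7,interpolation=cv2.INTER_CUBIC)
cv2.imwrite('pics/w3c.png',np.vstack([f(a),f(b)]))
```

```text
(no output)
```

View pics/w3c.png

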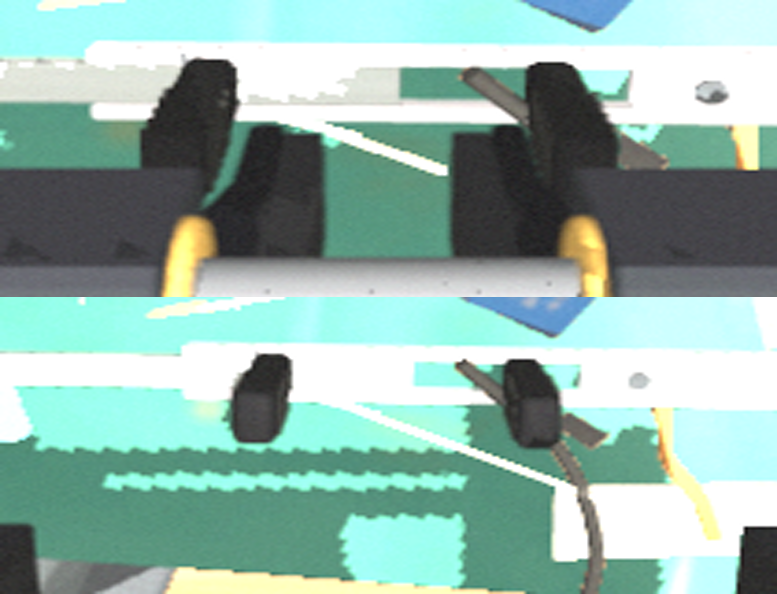

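Run:
```python
from h import *
print(bot.tips_ahead)
p=bot.capture('side');P,R=cur();print(P,bot.read_state()['opening'])
for h in [0,.014,-.020]:print(h,proj(p,P-[0,0,h]))
u,v=proj(p,P).astype(int)
im=p['image'][v-60:v+50,u-75:u+75]
cv2.imwrite('pics/s3c.png',cv2.resize(np.clip(im*1.6+10.,0,255).astype(np.uint8),None,fx=5,fy=5,interpolation=cv2.INTER_CUBIC));print(u-75,v-60)
```

```text
0.014
[ 0.3834 -0.1983  0.0317] 0.008946354911899055
0 [332.3686 302.1972]
0.014 [332.116  308.1307]
-0.02 [332.7371 293.5412]
257 242
```

View pics/s3c.png

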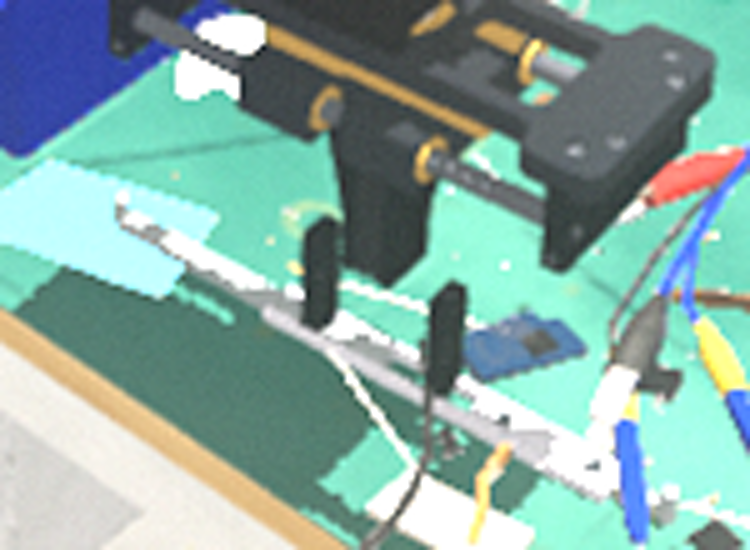

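play_rows(
  moves=[
    [[0,0,0,0,0,0],[0,0,0,0,0,0],[0,0,0,0,0,0],[0,0,0,0,0,0],[0,0,0,0,0,0]],
  ],
  fingers=1,
)

```text
time_s: 7.85
position: [0.3835, -0.1983, 0.0318]
tcp_rot: [[0.937, 0.349, 0.0], [0.349, -0.937, -0.0], [0.0, 0.0, -1.0]]
force: [-0.1, -0.9, -0.7]
opening: 0.383
grasp_force: 0.0
```

play_rows(
  moves=[
    [[0,0,0,0,0,0],[0,0,0,0,0,0],[0,0,0,0,0,0],[0,0,0,0,0,0],[0,0,5,0,0,0]],
  ],
)

```text
time_s: 8.35
position: [0.3838, -0.1986, 0.027]
tcp_rot: [[0.937, 0.349, 0.001], [0.349, -0.937, -0.001], [0.001, 0.001, -1.0]]
force: [-0.1, 0.5, -0.4]
opening: 0.84
grasp_force: 0.0
```

play_rows(
  moves=[
    [[0,0,9,0,0,0],[0,0,6,0,0,0]],
  ],
)

```text
time_s: 8.55
position: [0.3832, -0.1982, 0.0109]
tcp_rot: [[0.937, 0.349, -0.001], [0.349, -0.937, 0.0], [-0.0, -0.001, -1.0]]
force: [-0.0, 0.1, 0.8]
opening: 0.972
grasp_force: 0.0
```

Run:
```python
from h import *
s=bot.read_state();print(s['time_s'],*cur(),s['force'],s['opening'])
w=bot.capture('wrist');cv2.imwrite('pics/w4.png',w['image'])
p=bot.capture('side');P,R=cur()
u,v=proj(p,P).astype(int)
im=p['image'][v-50:v+50,u-75:u+75]
f=lambda i,a,b:cv2.resize(np.clip(i*1.6+10.,0,255).astype(np.uint8),(a,b),interpolation=cv2.INTER_CUBIC)
cv2.imwrite('pics/c4.png',np.vstack([f(im,500,333),f(w['image'][230:340,200:430],500,240)]))
```

```text
8.55 [ 0.3832 -0.1982  0.0109] [[ 0.937   0.3493 -0.0005]
 [ 0.3493 -0.937   0.0005]
 [-0.0003 -0.0006 -1.    ]] [-0.0382  0.119   0.7722] 0.9719758707123712
```

View pics/c4.png

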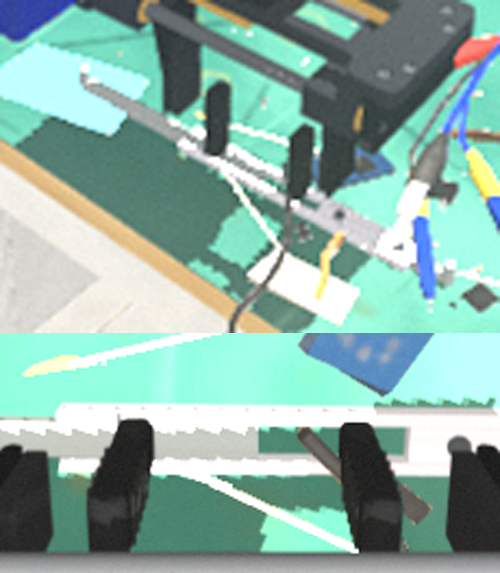

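play_rows(
  moves=[
    [[0,0,5,0,0,0],[0,0,4,0,0,0],[0,0,0,0,0,0]],
  ],
)

```text
time_s: 8.95
position: [0.3832, -0.1982, 0.0023]
tcp_rot: [[0.937, 0.349, -0.001], [0.349, -0.937, 0.001], [-0.0, -0.001, -1.0]]
force: [0.0, -0.4, 0.6]
opening: 1.002
grasp_force: 0.0
```

play_rows(
  moves=[
    [[0,0,0,0,0,0],[0,0,0,0,0,0],[0,0,0,0,0,0],[0,0,0,0,0,0],[0,0,0,0,0,0]],
  ],
  fingers=-1,
)

```text
time_s: 9.45
position: [0.3837, -0.1986, 0.0029]
tcp_rot: [[0.937, 0.349, 0.001], [0.349, -0.937, -0.001], [0.0, 0.001, -1.0]]
force: [0.4, -1.3, 0.3]
opening: 0.626
grasp_force: 3.9
```

play_rows(
  moves=[
    [[0,0,0,0,0,0],[0,0,0,0,0,0],[0,0,0,0,0,0],[0,0,0,0,0,0]],
  ],
)

```text
time_s: 9.85
position: [0.3838, -0.1987, 0.0029]
tcp_rot: [[0.937, 0.349, 0.001], [0.349, -0.937, -0.001], [0.0, 0.001, -1.0]]
force: [1.0, -1.3, 1.0]
opening: 0.34
grasp_force: 29.9
```

Run:
```python
from h import *
import pickle
w1=pickle.load(open('w1.pkl','rb'))
a=np.radians(17.8);ex=np.array([np.cos(a),np.sin(a)]);ey=np.array([-np.sin(a),np.cos(a)]);C=np.array([.5535,.0970])
for uv in [(148,213),(240,217),(366,222),(372,240),(183,240)]:
    for z in (.06,.1,.15):X=onz(w1,uv,z)[:2];print(uv,z,np.round([(X-C)@ex*1000,(X-C)@ey*1000]))
w=bot.capture('wrist');P,R=cur();o={}
for q,z in [('tail_nib',.005),('slide_nib',.005),('rule_pad',.03)]:
    for r in bot.pinpoint(w,q)[:1]:o[q]=onz(w,r['centre'],z);print(q,r['centre'],r['confidence'],o[q])
d=o['slide_nib']-o['tail_nib'];print(np.linalg.norm(d),np.degrees(np.arctan2(d[1],d[0])),(o['tail_nib']+o['slide_nib'])/2-P,np.degrees(np.arctan2(R[1,1],R[0,1])))
a,b=plan([.3835,-.1986,.0026],down(-69.5),[.40,-.17,.24],down(-69.5),5)
plan(a,b,[.5534,.0984,.20],down(-105.6),8)
```

```text
(148, 213) 0.06 [-112.  180.]
(148, 213) 0.1 [-103.  163.]
(148, 213) 0.15 [-93. 141.]
(240, 217) 0.06 [-117.   78.]
(240, 217) 0.1 [-108.   70.]
(240, 217) 0.15 [-96.  60.]
(366, 222) 0.06 [-123.  -64.]
(366, 222) 0.1 [-113.  -58.]
(366, 222) 0.15 [-101.  -51.]
(372, 240) 0.06 [-144.  -72.]
(372, 240) 0.1 [-132.  -65.]
(372, 240) 0.15 [-118.  -57.]
(183, 240) 0.06 [-144.  144.]
(183, 240) 0.1 [-132.  130.]
(183, 240) 0.15 [-117.  113.]
tail_nib [509.8, 290.1] 0.64 [ 0.4169 -0.2932  0.005 ]
slide_nib [112.8, 283.2] 0.57 [ 0.3502 -0.1029  0.005 ]
0.20165831098657647 109.30564891804396 [-0.0003  0.0007  0.0021] -69.5642221448887
[[[5.0, -4.0, -47.0, 0.0, 0.0, 0.0], [5.0, -4.0, -48.0, 0.0, 0.0, 0.0], [5.0, -4.0, -47.0, 0.0, 0.0, 0.0], [5.0, -5.0, -48.0, 0.0, 0.0, 0.0], [5.0, -4.0, -47.0, 0.0, 0.0, 0.0]]]
end [ 0.3996 -0.1702  0.2396] maxstep 48.518037882832814 deg 0.0
[[[30.0, -25.0, 5.0, 0.0, 0.0, 0.079], [28.0, -27.0, 5.0, 0.0, 0.0, 0.079], [25.0, -29.0, 5.0, 0.0, 0.0, 0.079], [23.0, -31.0, 5.0, 0.0, 0.0, 0.079], [21.0, -33.0, 5.0, 0.0, 0.0, 0.079]]]
[[[18.0, -34.0, 5.0, 0.0, 0.0, 0.079], [15.0, -35.0, 5.0, 0.0, 0.0, 0.079], [12.0, -37.0, 5.0, 0.0, 0.0, 0.079]]]
end [0.553  0.0985 0.1996] maxstep 39.433488306260706 deg 4.5125
```

play_rows(
  moves=[
    [[0,0,-30,0,0,0],[5,-4,-48,0,0,0],[5,-4,-48,0,0,0],[7,-6,-48,0,0,0],[8,-7,-48,0,0,0]],
  ],
)

```text
time_s: 10.55
position: [0.3978, -0.1682, 0.2258]
tcp_rot: [[0.937, 0.349, -0.003], [0.349, -0.937, 0.003], [-0.002, -0.004, -1.0]]
force: [1.2, -1.3, -3.0]
opening: 0.336
grasp_force: 29.9
```

play_rows(
  moves=[
    [[30,-25,-15,0,0,0.079],[28,-27,0,0,0,0.079],[25,-29,0,0,0,0.079],[23,-31,0,0,0,0.079],[21,-33,0,0,0,0.079]],
  ],
)

```text
time_s: 11.05
position: [0.4944, 0.0004, 0.2385]
tcp_rot: [[0.999, -0.041, -0.005], [-0.041, -0.999, 0.001], [-0.005, -0.001, -1.0]]
force: [1.0, -0.6, -3.0]
opening: 0.338
grasp_force: 30.0
```

play_rows(
  moves=[
    [[18,-34,0,0,0,0.079],[15,-35,0,0,0,0.079],[12,-37,0,0,0,0.079],[0,0,0,0,0,0]],
  ],
)

```text
time_s: 11.45
position: [0.5536, 0.1028, 0.2382]
tcp_rot: [[0.963, -0.268, -0.002], [-0.268, -0.963, 0.002], [-0.002, -0.002, -1.0]]
force: [-1.2, 0.5, -3.1]
opening: 0.336
grasp_force: 30.0
```

Run:
```python
from h import *
s=bot.read_state();print(s['time_s'],*cur(),s['force'],s['opening'],s['grasp_force'])
plan([.553,.0985,.2396],down(-105.6),[.5534,.0984,.08],down(-105.6),4)
P,R=cur();plan(P,R,[.5534,.0984,.08],down(-105.6),4)
```

```text
11.45 [0.5536 0.1028 0.2382] [[ 0.9634 -0.2682 -0.0017]
 [-0.2682 -0.9634  0.0024]
 [-0.0023 -0.0019 -1.    ]] [-1.153   0.5082 -3.0781] 0.33596292496008917 29.96583418920636
[[[0.0, -0.0, 40.0, 0.0, 0.0, 0.0], [0.0, -0.0, 40.0, 0.0, 0.0, 0.0], [0.0, -0.0, 40.0, 0.0, 0.0, 0.0], [0.0, -0.0, 40.0, 0.0, 0.0, 0.0]]]
end [0.553  0.0985 0.0796] maxstep 40.0 deg 0.0
[[[0.0, 1.0, 40.0, -0.0, 0.001, 0.0], [0.0, 1.0, 39.0, -0.0, 0.001, 0.0], [1.0, 1.0, 40.0, -0.0, 0.001, 0.0], [0.0, 2.0, 39.0, -0.0, 0.001, 0.0]]]
end [0.5532 0.0981 0.0802] maxstep 40.024992192379 deg 0.04401465872898071
```

play_rows(
  moves=[
    [[0,0,45,0,0,0],[0,0,45,0,0,0],[0,0,45,0,0,0],[0,0,25,0,0,0],[0,0,0,0,0,0]],
  ],
)

```text
time_s: 11.95
position: [0.5475, 0.0982, 0.0751]
tcp_rot: [[0.962, -0.272, -0.014], [-0.272, -0.962, 0.0], [-0.013, 0.004, -1.0]]
force: [-0.8, -0.1, -2.4]
opening: 0.34
grasp_force: 30.0
```

Run:
```python
from h import *
s=bot.read_state();P,R=cur();print(s['time_s'],P,R[:,1],s['force'],s['opening'],s['grasp_force'])
w=bot.capture('wrist');cv2.imwrite('pics/w5.png',w['image'])
for q,z in [('tail_nib',P[2]+.0024),('slide_nib',P[2]+.0024),('near_left_seat',.023),('near_right_seat',.023),('frame',.018)]:
    for r in bot.pinpoint(w,q)[:1]:print(q,r['centre'],round(r['confidence'],2),onz(w,r['centre'],z))
C=np.array([.5535,.0970]);a=np.radians(17.8);ex=np.array([np.cos(a),np.sin(a)]);ey=np.array([-np.sin(a),np.cos(a)])
f=lambda x,y,z:np.r_[C+ex*x/1000+ey*y/1000,z]
for n,x,y in [('NR',-70,-100),('NL',-70,100),('FL',70,103),('FR',70,-97)]:print(n,proj(w,f(x,y,.038)))
```

```text
11.95 [0.5475 0.0982 0.0751] [-0.2717 -0.9624  0.0036] [-0.8059 -0.1434 -2.3668] 0.3398639862499413 29.96566290501505
tail_nib [510.8, 286.3] 0.96 [0.5206 0.0017 0.0775]
slide_nib [114.3, 281.1] 0.75 [0.5782 0.1938 0.0775]
near_right_seat [481.0, 245.0] 0.64 [ 0.5231 -0.0064  0.023 ]
NR [514.7328 255.546 ]
NL [247.865  407.9108]
FL [104.2859 249.0953]
FR [394.2474  44.8883]
```

View pics/w5.png

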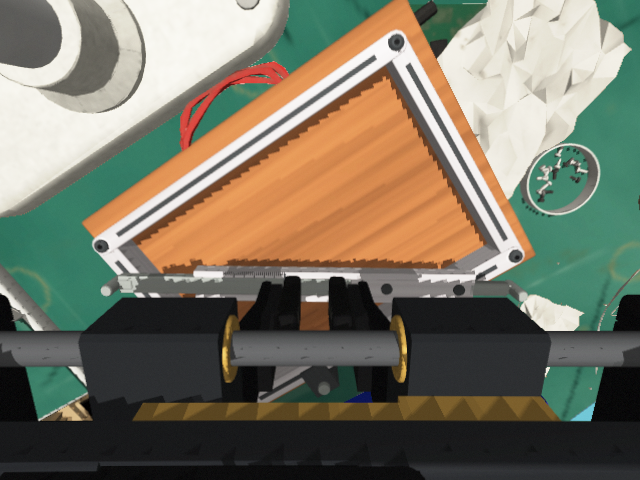

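play_rows(
  moves=[
    [[0,0,0,0,0,0],[0,0,0,0,0,0],[0,0,0,0,0,0],[0,0,0,0,0,0]],
  ],
)

```text
time_s: 12.65
position: [0.5533, 0.0986, 0.08]
tcp_rot: [[0.962, -0.272, 0.0], [-0.272, -0.962, -0.0], [0.0, -0.0, -1.0]]
force: [0.0, -0.2, -2.7]
opening: 0.342
grasp_force: 30.0
```

```bash
cat >> h.py <<'E'
from scipy.optimize import least_squares
def screws(w,C=np.array([.5535,.0970]),psi=17.8,sh=3,names=('NL','NR','FL','FR'),rad=7,verbose=True):
    """dark screw heads near where they should be -> frame coords fit: C, psi, far shift (mm, left +)"""
    g=cv2.cvtColor(w['image'],cv2.COLOR_BGR2GRAY).astype(float);obs={}
    M=dict(NL=(-70,100),NR=(-70,-100),FL=(70,100),FR=(70,-100))
    W=lambda n,C,psi,sh:np.r_[C+np.array([[np.cos(psi),-np.sin(psi)],[np.sin(psi),np.cos(psi)]])@(np.array(M[n])+[0,sh if n[0]=='F' else 0])/1000,.038]
    for n in names:
        u,v=proj(w,W(n,C,np.radians(psi),sh));best=None
        g8=cv2.GaussianBlur(g,(0,0),2.0)
        # dark blob in bright ring: local DoG maximum
        D=cv2.GaussianBlur(g,(0,0),7)-g8
        u0,v0=int(round(u)),int(round(v))
        if not(20<u0<620 and 20<v0<290):continue
        r=12;a=D[v0-r:v0+r+1,u0-r:u0+r+1];j,i=np.unravel_index(a.argmax(),a.shape);uc,vc=u0-r+i,v0-r+j
        s=g[vc-rad:vc+rad+1,uc-rad:uc+rad+1];m=np.clip(130-s,0,None)*(np.hypot(*np.mgrid[-rad:rad+1,-rad:rad+1])<=rad-1)
        obs[n]=(uc-rad+(m.sum(0)*np.arange(2*rad+1)).sum()/m.sum(),vc-rad+(m.sum(1)*np.arange(2*rad+1)).sum()/m.sum())
        if verbose:print(n,'pred',np.round((u,v),1),'found',np.round(obs[n],1))
    X={n:onz(w,o,.038)[:2] for n,o in obs.items()}
    fun=lambda q:np.concatenate([(X[n]-W(n,q[:2],q[2],q[3]*1000)[:2])*1000 for n in X])
    f=least_squares(fun,[*C,np.radians(psi),sh/1000],x_scale=[.01,.01,.05,.01])
    print('C',f.x[:2],'psi',np.degrees(f.x[2]),'far shift left mm',f.x[3]*1000,'res mm',np.round(f.fun,1))
    return f.x,X
E
python3 - <<'E'
from h import *
s=bot.read_state();P,R=cur();print(s['time_s'],P,R[:,1],R[:,2])
w=bot.capture('wrist');P,R=cur();print(P)
screws(w,names=('NR','FL','FR'))
o={}
for q in ['tail_nib','slide_nib']:
    r=bot.pinpoint(w,q)[0];o[q]=onz(w,r['centre'],P[2]+.0024);print(q,r['centre'],r['confidence'],o[q])
d=o['slide_nib']-o['tail_nib'];print(np.linalg.norm(d),np.degrees(np.arctan2(d[1],d[0])),(o['tail_nib']+o['slide_nib'])/2)
import pickle;screws(pickle.load(open('w1.pkl','rb')))
E
```

```text
12.65 [0.5533 0.0986 0.08  ] [-0.2717 -0.9624 -0.0001] [ 0.0003 -0.     -1.    ]
[0.5533 0.0986 0.0799]
NR pred [513.1 262.4] found [513.8 263.7]
FL pred [113.9 255.7] found [111.9 253.1]
FR pred [395.2  59.8] found [397.1  58.2]
C [0.5545 0.0964] psi 17.115386182064317 far shift left mm 3.9985470524713285 res mm [-0.5 -0.2 -0.2  0.5  0.7 -0.4]
tail_nib [509.5, 287.3] 0.78 [0.5262 0.0029 0.0823]
slide_nib [114.6, 282.1] 0.89 [0.5833 0.1946 0.0823]
0.20002394826933323 73.41145811465894 [0.5548 0.0988 0.0823]
NL pred [221.8 172.8] found [220.5 171.3]
NR pred [396.5 172.4] found [388.1 161. ]
FL pred [209.3  36.4] found [209.   34.2]
FR pred [401.8  36.3] found [402.5  36. ]
C [0.5552 0.1053] psi 19.138488807483828 far shift left mm -6.260290517447817 res mm [ 1.2 -4.3  4.7  6.3 -0.   0.4 -5.9 -2.4]
```

play_rows(
  moves=[
    [[0,0,20,0,0,0],[0,0,20,0,0,0],[0,0,10,0,0,0],[0,0,6,0,0,0],[0,0,1,0,0,0]],
  ],
)

```text
time_s: 13.3
position: [0.553, 0.0986, 0.0222]
tcp_rot: [[0.962, -0.272, -0.001], [-0.272, -0.962, 0.0], [-0.001, 0.0, -1.0]]
force: [0.9, 0.5, -2.3]
opening: 0.339
grasp_force: 30.0
```

play_rows(
  moves=[
    [[0,0,0.5,0,0,0],[0,0,0,0,0,0]],
  ],
)

```text
time_s: 13.5
position: [0.5539, 0.0986, 0.0229]
tcp_rot: [[0.962, -0.272, 0.001], [-0.272, -0.962, -0.0], [0.001, -0.0, -1.0]]
force: [-0.6, -0.5, -1.6]
opening: 0.341
grasp_force: 30.0
```

play_rows(
  moves=[
    [[0,0,1,0,0,0],[0,0,0,0,0,0],[0,0,0,0,0,0],[0,0,0,0,0,0]],
  ],
  fingers=0.06,
)

```text
time_s: 13.9
position: [0.5533, 0.0986, 0.0214]
tcp_rot: [[0.962, -0.272, 0.0], [-0.272, -0.962, -0.0], [0.0, -0.0, -1.0]]
force: [-0.7, -0.7, -3.6]
opening: 0.518
grasp_force: 3.1
```

play_rows(
  moves=[
    [[0,0,0,0,0,0],[0,0,0,0,0,0]],
  ],
  fingers=0.12,
)

```text
time_s: 14.1
position: [0.5532, 0.0986, 0.0213]
tcp_rot: [[0.962, -0.272, -0.0], [-0.272, -0.962, -0.0], [-0.0, 0.0, -1.0]]
force: [-0.3, 0.2, -2.9]
opening: 0.556
grasp_force: 3.0
```

play_rows(
  moves=[
    [[0,0,0,0,0,0],[0,0,0,0,0,0]],
  ],
  fingers=0.16,
)

```text
time_s: 14.3
position: [0.5534, 0.0989, 0.0214]
tcp_rot: [[0.962, -0.272, 0.001], [-0.272, -0.962, 0.001], [0.0, -0.001, -1.0]]
force: [0.5, 1.4, -1.4]
opening: 0.579
grasp_force: 2.0
```

play_rows(
  moves=[
    [[0,0,0,0,0,0],[0,0,0,0,0,0]],
  ],
  fingers=0.2,
)

```text
time_s: 14.5
position: [0.5533, 0.0989, 0.0214]
tcp_rot: [[0.962, -0.272, 0.0], [-0.272, -0.962, 0.0], [0.0, -0.0, -1.0]]
force: [0.8, 2.5, -0.9]
opening: 0.593
grasp_force: 1.2
```

play_rows(
  moves=[
    [[0,0,0,0,0,0],[0,0,0,0,0,0]],
  ],
  fingers=0.24,
)

```text
time_s: 14.7
position: [0.5534, 0.0983, 0.0215]
tcp_rot: [[0.962, -0.271, 0.0], [-0.271, -0.962, -0.001], [0.001, 0.0, -1.0]]
force: [0.0, 0.4, 0.3]
opening: 0.609
grasp_force: 0.1
```

play_rows(
  moves=[
    [[0,0,0,0,0,0],[0,0,0,0,0,0],[0,0,0,0,0,0]],
  ],
  fingers=0.6,
)

```text
time_s: 15.0
position: [0.5534, 0.0984, 0.0213]
tcp_rot: [[0.962, -0.272, 0.0], [-0.272, -0.962, -0.0], [0.0, 0.0, -1.0]]
force: [0.2, -0.2, 0.4]
opening: 0.771
grasp_force: 0.0
```

```bash
cat >> h.py <<'E'
def nibs(w,zu=.018):
    o={}
    for q,z in [('tail_nib',zu+.005),('slide_nib',zu+.005),('rule_pad',zu+.03),('rule',zu)]:
        r=bot.pinpoint(w,q)
        if r:o[q]=onz(w,r[0]['centre'],z);print(q,np.round(r[0]['centre'],1),round(r[0]['confidence'],2),o[q])
    if 'tail_nib' in o and 'slide_nib' in o:
        d=o['slide_nib']-o['tail_nib'];print('nib dist',np.linalg.norm(d),'ang',np.degrees(np.arctan2(d[1],d[0])),'mid',(o['tail_nib']+o['slide_nib'])/2)
    return o
E
python3 - <<'E'
from h import *
s=bot.read_state();print(s['time_s'],s['force'],s['opening'],s['grasp_force'],cur()[0])
w=bot.capture('wrist');cv2.imwrite('pics/w6.png',w['image']);nibs(w);screws(w,np.array([.5542,.0966]),17.4,names=('NR','FL','FR'))
w=bot.capture('side');nibs(w)
w=bot.capture('top');nibs(w)
E
```

```text
15.0 [ 0.2268 -0.1517  0.4047] 0.7710480473692122 0.0 [0.5534 0.0984 0.0213]
slide_nib [ 91.1 284.9] 0.95 [0.5851 0.2068 0.023 ]
rule_pad [370.6 309.3] 0.77 [0.5462 0.0739 0.048 ]
rule [333.1 285. ] 0.6 [0.5494 0.0889 0.018 ]
FR pred [427.7  33.1] found [422.8  38.2]
C [0.5533 0.0976] psi 17.43890651426873 far shift left mm 4.202941927681979 res mm [0. 0.]
tail_nib [335.5 222.9] 0.58 [ 0.5233 -0.0064  0.023 ]
slide_nib [307.2 166.9] 0.68 [0.5921 0.2076 0.023 ]
rule_pad [324.8 193.4] 0.8 [0.5435 0.0634 0.048 ]
rule [321.6 198.7] 0.85 [0.5519 0.0871 0.018 ]
nib dist 0.2247567834036679 ang 72.1954204962439 mid [0.5577 0.1006 0.023 ]
tail_nib [300.  200.7] 0.42 [ 0.5295 -0.0139  0.023 ]
rule_pad [259.1 189.2] 0.53 [0.5458 0.0678 0.048 ]
rule [249.2 190.8] 0.65 [0.5513 0.0926 0.018 ]
```

play_rows(
  moves=[
    [[0,0,0,0,0,0],[0,0,0,0,0,0],[0,0,0,0,0,0],[0,0,0,0,0,0],[0,0,0,0,0,0]],
  ],
  fingers=-1,
)

```text
time_s: 16.25
position: [0.5531, 0.0984, 0.0212]
tcp_rot: [[0.962, -0.271, -0.0], [-0.271, -0.962, -0.0], [-0.0, 0.0, -1.0]]
force: [-0.1, -1.8, 0.6]
opening: 0.434
grasp_force: 4.6
```

play_rows(
  moves=[
    [[0,0,0,0,0,0],[0,0,-3,0,0,0],[0,0,-12,0,0,0],[0,0,-15,0,0,0],[0,0,-15,0,0,0]],
  ],
)

```text
time_s: 16.75
position: [0.553, 0.0987, 0.0671]
tcp_rot: [[0.962, -0.272, -0.0], [-0.272, -0.962, 0.0], [-0.0, -0.0, -1.0]]
force: [0.1, -0.2, -2.8]
opening: 0.339
grasp_force: 30.0
```

play_rows(
  moves=[
    [[0,0,-5,0,0,-0.147],[0,0,0,0,0,-0.147],[0,0,0,0,0,-0.147],[0,0,0,0,0,-0.147],[0,0,0,0,0,-0.147]],
  ],
)

```text
time_s: 17.25
position: [0.5532, 0.0987, 0.072]
tcp_rot: [[0.893, 0.449, 0.0], [0.449, -0.893, 0.0], [0.0, -0.0, -1.0]]
force: [0.4, -0.4, -2.7]
opening: 0.337
grasp_force: 30.0
```

play_rows(
  moves=[
    [[0,0,0,0,0,-0.147],[0,0,0,0,0,-0.147],[0,0,0,0,0,-0.147],[0,0,0,0,0,0],[0,0,0,0,0,0]],
  ],
)

```text
time_s: 17.75
position: [0.5533, 0.0987, 0.0717]
tcp_rot: [[0.623, 0.782, 0.0], [0.782, -0.623, 0.0], [0.0, 0.0, -1.0]]
force: [1.0, -0.2, -3.3]
opening: 0.336
grasp_force: 30.0
```

play_rows(
  moves=[
    [[0,0,0,0,0,0],[0,0,0,0,0,0]],
  ],
)

```text
time_s: 17.95
position: [0.5532, 0.0986, 0.0714]
tcp_rot: [[0.622, 0.783, 0.0], [0.783, -0.622, 0.0], [0.0, 0.0, -1.0]]
force: [-0.7, 0.2, -2.7]
opening: 0.345
grasp_force: 30.0
```

Run:
```python
from h import *
s=bot.read_state();P,R=cur();print(s['time_s'],P,np.degrees(np.arctan2(R[1,1],R[0,1]))+180,R[:,2],s['force'],s['opening'],s['joint_positions'])
w=bot.capture('wrist');cv2.imwrite('pics/w7.png',w['image']);nibs(w,P[2]-.0026);screws(w,np.array([.5542,.0966]),17.4,3.5)
```

```text
17.95 [0.5532 0.0986 0.0714] 141.53626020070953 [ 0.0001  0.     -1.    ] [-0.7295  0.1684 -2.7115] 0.34457291609196106 [-1.2895 35.9681 97.5458  0.0021 46.4812 37.1728]
tail_nib [510.9 285.8] 0.6 [0.6318 0.0367 0.0738]
slide_nib [116.8 283.4] 0.96 [0.4764 0.1619 0.0738]
rule_pad [349.1 309.7] 0.95 [0.5653 0.0884 0.0988]
rule [313.2 284.1] 0.86 [0.5525 0.0981 0.0688]
nib dist 0.1996024349392108 ang 141.12681512565786 mid [0.5541 0.0993 0.0738]
NL pred [112.8 267.3] found [111.  266.1]
FL pred [226.9  50.6] found [226.8  48.1]
FR pred [517.4 258.2] found [518.1 259.1]
C [0.5541 0.0976] psi 17.181982956953522 far shift left mm 2.7775817120156043 res mm [-0.4 -0.1  0.2  0.7  0.2 -0.6]
```

play_rows(
  moves=[
    [[0,0,18,0,0,0],[0,0,18,0,0,0],[0,0,9,0,0,0],[0,0,4,0,0,0],[0,0,1,0,0,0]],
  ],
)

```text
time_s: 18.7
position: [0.5532, 0.0986, 0.0213]
tcp_rot: [[0.621, 0.784, -0.0], [0.784, -0.621, 0.0], [-0.0, -0.0, -1.0]]
force: [-0.6, -0.4, -0.6]
opening: 0.339
grasp_force: 30.0
```

play_rows(
  moves=[
    [[0,0,0,0,0,0],[0,0,0,0,0,0]],
  ],
)

```text
time_s: 18.9
position: [0.5539, 0.0986, 0.0218]
tcp_rot: [[0.621, 0.784, 0.002], [0.784, -0.621, -0.0], [0.001, 0.001, -1.0]]
force: [-0.4, -0.2, -2.5]
opening: 0.338
grasp_force: 30.0
```

play_rows(
  moves=[
    [[0,0,0,0,0,0],[0,0,0,0,0,0],[0,0,0,0,0,0]],
  ],
  fingers=-0.02,
)

```text
time_s: 19.2
position: [0.5534, 0.0986, 0.0215]
tcp_rot: [[0.621, 0.784, 0.0], [0.784, -0.621, -0.0], [0.0, 0.0, -1.0]]
force: [1.1, -0.4, -2.4]
opening: 0.471
grasp_force: 3.2
```

play_rows(
  moves=[
    [[0,0,0,0,0,0],[0,0,0,0,0,0]],
  ],
  fingers=0.02,
)

```text
time_s: 19.4
position: [0.5533, 0.0987, 0.0214]
tcp_rot: [[0.621, 0.784, 0.0], [0.784, -0.621, 0.0], [0.0, 0.0, -1.0]]
force: [-0.8, -0.1, -0.8]
opening: 0.503
grasp_force: 2.9
```

play_rows(
  moves=[
    [[0,0,0,0,0,0],[0,0,0,0,0,0]],
  ],
  fingers=0.05,
)

```text
time_s: 19.6
position: [0.5533, 0.0987, 0.0214]
tcp_rot: [[0.621, 0.784, 0.0], [0.784, -0.621, 0.0], [0.0, 0.0, -1.0]]
force: [-1.5, 0.3, 0.5]
opening: 0.523
grasp_force: 2.7
```

play_rows(
  moves=[
    [[0,0,0,0,0,0],[0,0,0,0,0,0]],
  ],
  fingers=0.08,
)

```text
time_s: 19.8
position: [0.5536, 0.0985, 0.0214]
tcp_rot: [[0.621, 0.784, 0.001], [0.784, -0.621, -0.0], [0.0, 0.001, -1.0]]
force: [-0.0, -0.1, 0.0]
opening: 0.541
grasp_force: 1.7
```

play_rows(
  moves=[
    [[0,0,0,0,0,0],[0,0,0,0,0,0]],
  ],
  fingers=0.12,
)

```text
time_s: 20.0
position: [0.5535, 0.0985, 0.0214]
tcp_rot: [[0.621, 0.784, 0.0], [0.784, -0.621, -0.0], [0.0, 0.0, -1.0]]
force: [-0.1, -0.1, -0.0]
opening: 0.552
grasp_force: 0.0
```

play_rows(
  moves=[
    [[0,0,0,0,0,0],[0,0,0,0,0,0]],
  ],
  fingers=0.16,
)

```text
time_s: 20.2
position: [0.5533, 0.0986, 0.0213]
tcp_rot: [[0.621, 0.784, 0.0], [0.784, -0.621, -0.0], [0.0, 0.0, -1.0]]
force: [-0.8, -0.0, -0.1]
opening: 0.578
grasp_force: 0.0
```

Run:
```python
from h import *
a,b=plan([.5533,.0986,.0713+.01],down(-38.46),[.497,.079,.25],down(-72.6),6)
```

```text
[[[-8.0, -5.0, -28.0, 0.0, 0.0, 0.099], [-9.0, -5.0, -28.0, 0.0, 0.0, 0.099], [-9.0, -3.0, -28.0, 0.0, 0.0, 0.099], [-10.0, -3.0, -28.0, 0.0, 0.0, 0.099], [-10.0, -2.0, -28.0, 0.0, 0.0, 0.099]]]
[[[-10.0, -0.0, -29.0, 0.0, 0.0, 0.099]]]
end [0.4969 0.0787 0.2503] maxstep 30.675723300355934 deg 5.6899999999999995
```

play_rows(
  moves=[
    [[0,0,0,0,0,0],[0,0,0,0,0,0],[0,0,0,0,0,0],[0,0,-20,0,0,0],[0,0,-40,0,0,0]],
  ],
  fingers=0.8,
)

```text
time_s: 20.7
position: [0.5505, 0.0985, 0.0792]
tcp_rot: [[0.621, 0.784, -0.008], [0.784, -0.621, 0.0], [-0.005, -0.006, -1.0]]
force: [0.5, 1.2, -0.3]
opening: 0.88
grasp_force: 0.0
```

play_rows(
  moves=[
    [[-8,-5,-28,0,0,0.099],[-9,-5,-28,0,0,0.099],[-9,-3,-28,0,0,0.099],[-10,-3,-28,0,0,0.099],[-10,-2,-28,0,0,0.099]],
  ],
  fingers=-1,
)

```text
time_s: 21.2
position: [0.5053, 0.0825, 0.2224]
tcp_rot: [[0.92, 0.391, -0.0], [0.391, -0.92, 0.0], [-0.0, -0.0, -1.0]]
force: [1.3, -1.3, -0.2]
opening: 0.531
grasp_force: 0.0
```

play_rows(
  moves=[
    [[-10,0,-29,0,0,0.099],[0,0,0,0,0,0],[0,0,0,0,0,0],[0,0,0,0,0,0],[0,0,0,0,0,0]],
  ],
)

```text
time_s: 21.7
position: [0.4962, 0.0788, 0.2489]
tcp_rot: [[0.953, 0.302, -0.003], [0.302, -0.953, 0.0], [-0.003, -0.001, -1.0]]
force: [-0.2, 0.1, 0.1]
opening: 0.076
grasp_force: 0.0
```

```bash
cat >> h.py <<'E'
def bars(w,C=np.array([.5541,.097]),psi=17.3,sh=3.3):
    "screws by 4x upsampled template-free method: centroid of darkest disc inside bright ring"
    return screws(w,C,psi,sh,rad=6)
E
python3 - <<'E'
from h import *
s=bot.read_state();P,R=cur();print(s['time_s'],P,np.degrees(np.arctan2(R[1,1],R[0,1])),R[:,2],s['opening'])
w=bot.capture('wrist');cv2.imwrite('pics/w8.png',w['image']);nibs(w);q,X=bars(w)
import pickle;pickle.dump(w,open('w8.pkl','wb'))
d=lambda a,b:np.linalg.norm(X[a]-X[b])*1000
print('screw diag NR-FL',d('NR','FL'),'NL-FR',d('NL','FR'),d('NL','NR'),d('FL','FR'),d('NL','FL'),d('NR','FR'))
E
```

```text
21.7 [0.4962 0.0788 0.2489] -72.39249736038765 [-0.0028  0.0002 -1.    ] 0.07588047912993429
tail_nib [405.1  81.3] 0.77 [0.6384 0.0295 0.023 ]
slide_nib [225.9 201. ] 0.87 [0.4688 0.1692 0.023 ]
rule_pad [335.3 129.4] 0.7 [0.5743 0.0819 0.048 ]
rule [320.9 138. ] 0.74 [0.5619 0.0919 0.018 ]
nib dist 0.21975073605865242 ang 140.498707549061 mid [0.5536 0.0994 0.023 ]
NL pred [217.9 213.1] found [217.6 212.7]
NR pred [409.1 214.1] found [409.8 214. ]
FL pred [204.4  67.2] found [204.6  66.2]
FR pred [417.1  68.5] found [418.2  67.6]
C [0.5547 0.0969] psi 17.23391322649155 far shift left mm 3.056040055538787 res mm [-0.3  0.4 -0.1 -0.5  0.1  0.4  0.4 -0.3]
screw diag NR-FL 247.54435054341798 NL-FR 242.54326465146917 200.91836490712703 200.69110412671904 140.38055741508032 140.54788939397312
```

Run:
```python
from h import *
p=bot.capture('top')
C=np.array([.5546,.097]);a=np.radians(17.25);ex=np.array([np.cos(a),np.sin(a)]);ey=np.array([-np.sin(a),np.cos(a)])
for uv in [(130,78),(165,88),(195,90),(150,157),(265,130),(200,60)]:
    for z in (.01,.15,.22,.3):X=onz(p,uv,z)[:2]-C;print(uv,z,np.round([X@ex*1000,X@ey*1000]))
P1=np.r_[C+ex*.055+ey*.138,.12]
a,b=plan(cur()[0]*0+[.4968,.0787,.2503],down(-72.5),P1,down(-72.7),5)
print(proj(p,np.r_[C+ex*.055+ey*.138,0]))
```

```text
(130, 78) 0.01 [331. 187.]
(130, 78) 0.15 [232. 147.]
(130, 78) 0.22 [182. 127.]
(130, 78) 0.3 [125. 105.]
(165, 88) 0.01 [283. 116.]
(165, 88) 0.15 [191.  88.]
(165, 88) 0.22 [145.  73.]
(165, 88) 0.3 [92. 57.]
(195, 90) 0.01 [258.  53.]
(195, 90) 0.15 [170.  34.]
(195, 90) 0.22 [126.  25.]
(195, 90) 0.3 [75. 15.]
(150, 157) 0.01 [133. 183.]
(150, 157) 0.15 [ 65. 144.]
(150, 157) 0.22 [ 31. 124.]
(150, 157) 0.3 [ -8. 102.]
(265, 130) 0.01 [121. -71.]
(265, 130) 0.15 [ 54. -70.]
(265, 130) 0.22 [ 21. -69.]
(265, 130) 0.3 [-17. -68.]
(200, 60) 0.01 [327.  25.]
(200, 60) 0.15 [228.  11.]
(200, 60) 0.22 [179.   4.]
(200, 60) 0.3 [122.  -4.]
[[[23.0, -28.0, 26.0, 0.0, 0.0, 0.001], [23.0, -27.0, 26.0, 0.0, 0.0, 0.001], [23.0, -28.0, 26.0, 0.0, 0.0, 0.001], [23.0, -28.0, 26.0, 0.0, 0.0, 0.001], [24.0, -27.0, 26.0, 0.0, 0.0, 0.001]]]
end [0.5663 0.2451 0.1203] maxstep 44.598206241955516 deg 0.04000000000000021
[179.673  186.0717]
```

Run:
```python
from h import *
C=np.array([.5546,.097]);a=np.radians(17.25);ex=np.array([np.cos(a),np.sin(a)]);ey=np.array([-np.sin(a),np.cos(a)])
P1=np.r_[C+ex*.025+ey*.137,.12];print(P1)
a,b=plan([.4968,.0787,.2503],down(-72.5),P1,down(-72.7),4)
```

```text
[0.5378 0.2353 0.12  ]
[[[22.0, -34.0, 33.0, 0.0, 0.0, 0.001], [21.0, -34.0, 32.0, 0.0, 0.0, 0.001], [22.0, -35.0, 33.0, 0.0, 0.0, 0.001], [21.0, -34.0, 32.0, 0.0, 0.0, 0.001]]]
end [0.5379 0.2352 0.1203] maxstep 52.896124621752776 deg 0.050000000000000266
```

play_rows(
  moves=[
    [[17,-27,26,0,0,0.001],[17,-27,26,0,0,0.001],[17,-28,26,0,0,0.001],[17,-28,26,0,0,0.001],[18,-27,26,0,0,0.001]],
  ],
)

```text
time_s: 22.5
position: [0.538, 0.2365, 0.1191]
tcp_rot: [[0.955, 0.297, -0.0], [0.297, -0.955, -0.0], [-0.0, 0.0, -1.0]]
force: [1.3, -0.9, -0.5]
opening: 0.006
grasp_force: 0.0
```

play_rows(
  moves=[
    [[0,0,0,0,0,0],[0,0,35,0,0,0],[0,0,35,0,0,0],[0,0,20,0,0,0],[0,0,0,0,0,0]],
  ],
)

```text
time_s: 23.0
position: [0.5355, 0.2339, 0.028]
tcp_rot: [[0.955, 0.297, -0.006], [0.297, -0.955, -0.002], [-0.006, -0.0, -1.0]]
force: [-0.6, -1.2, 0.2]
opening: 0.003
grasp_force: 0.0
```

play_rows(
  moves=[
    [[0,0,0,0,0,0],[0,0,0,0,0,0],[0,0,0,0,0,0]],
  ],
)

```text
time_s: 23.3
position: [0.5391, 0.2353, 0.032]
tcp_rot: [[0.955, 0.297, 0.003], [0.297, -0.955, 0.001], [0.003, 0.0, -1.0]]
force: [-0.6, 0.6, 0.8]
opening: 0.006
grasp_force: 0.0
```

Run:
```python
from h import *
s=bot.read_state();P,R=cur();print(s['time_s'],P,np.degrees(np.arctan2(R[1,1],R[0,1])),R[:,2],s['force'])
w=bot.capture('wrist');cv2.imwrite('pics/w9.png',w['image']);screws(w,np.array([.5546,.097]),17.25,3.06)
# finger tip edge in wrist picture: dark fingers near col 314
g=cv2.cvtColor(w['image'],cv2.COLOR_BGR2GRAY);print('col314 rows 240..330',g[240:330:3,290].tolist(),g[240:330:3,335].tolist())
print('row290',g[290,200:440:4].tolist())
p=bot.capture('side')
for q in ['usb_tester']:
  for c in (w,p):
    r=bot.pinpoint(c,q)
    if r:print(q,r[0]['centre'],r[0]['confidence'],onz(c,r[0]['centre'],0))
```

```text
23.3 [0.5391 0.2353 0.032 ] -72.71225205042745 [ 0.0033  0.0007 -1.    ] [-0.6077  0.6     0.8269]
FL pred [385.5 203.1] found [386.9 204.2]
C [0.5543 0.0965] psi 17.281470542897235 far shift left mm 2.701366467475721 res mm [-0. -0.]
col314 rows 240..330 [104, 104, 104, 104, 102, 102, 101, 106, 105, 97, 91, 48, 49, 49, 49, 48, 48, 49, 47, 32, 26, 23, 25, 28, 24, 23, 23, 23, 23, 25] [105, 105, 106, 105, 104, 105, 105, 52, 49, 48, 49, 51, 49, 48, 44, 32, 22, 14, 12, 19, 22, 20, 21, 20, 19, 52, 96, 113, 133, 85]
row290 [93, 95, 106, 168, 87, 100, 99, 50, 46, 49, 48, 49, 46, 45, 45, 46, 45, 48, 48, 49, 47, 49, 48, 46, 9, 9, 16, 13, 13, 15, 18, 17, 9, 9, 38, 52, 52, 69, 118, 146, 134, 72, 87, 129, 132, 42, 42, 133, 133, 148, 143, 72, 70, 72, 72, 72, 73, 72, 73, 73]
usb_tester [261.3, 186.6] 0.58 [0.4781 0.2221 0.    ]
```

play_rows(
  moves=[
    [[0,0,10,0,0,0],[0,0,9,0,0,0],[0,0,6,0,0,0],[0,0,0,0,0,0],[0,0,0,0,0,0]],
  ],
)

```text
time_s: 24.0
position: [0.5375, 0.2351, 0.0046]
tcp_rot: [[0.955, 0.297, -0.001], [0.297, -0.955, -0.0], [-0.001, -0.0, -1.0]]
force: [-0.1, 0.8, -0.2]
opening: 0.003
grasp_force: 0.0
```

play_rows(
  moves=[
    [[0,3,0,0,0,0],[0,3,0,0,0,0],[0,2,0,0,0,0],[0,1,0,0,0,0]],
  ],
)

```text
time_s: 24.4
position: [0.5408, 0.2262, 0.0055]
tcp_rot: [[0.955, 0.297, 0.001], [0.297, -0.955, 0.0], [0.001, 0.0, -1.0]]
force: [-0.3, 0.0, -0.5]
opening: 0.008
grasp_force: 0.0
```

play_rows(
  moves=[
    [[0,1,0,0,0,0],[0,1,0,0,0,0]],
  ],
)

```text
time_s: 24.6
position: [0.5411, 0.2245, 0.0054]
tcp_rot: [[0.955, 0.297, 0.0], [0.297, -0.955, 0.0], [0.0, -0.0, -1.0]]
force: [0.9, 0.1, -0.7]
opening: 0.001
grasp_force: 0.0
```

play_rows(
  moves=[
    [[0,1,0,0,0,0],[0,0,0,0,0,0]],
  ],
)

```text
time_s: 24.8
position: [0.5414, 0.2236, 0.0052]
tcp_rot: [[0.955, 0.297, 0.0], [0.297, -0.955, -0.0], [0.0, 0.0, -1.0]]
force: [0.3, 0.4, -0.1]
opening: 0.005
grasp_force: 0.0
```

play_rows(
  moves=[
    [[0,1,0,0,0,0],[0,0,0,0,0,0]],
  ],
)

```text
time_s: 25.0
position: [0.5417, 0.2227, 0.0052]
tcp_rot: [[0.955, 0.297, 0.0], [0.297, -0.955, 0.0], [0.0, -0.0, -1.0]]
force: [-0.3, -0.0, 0.1]
opening: 0.007
grasp_force: 0.0
```

play_rows(
  moves=[
    [[0,1,0,0,0,0],[0,0,0,0,0,0]],
  ],
)

```text
time_s: 25.2
position: [0.542, 0.2217, 0.0053]
tcp_rot: [[0.955, 0.297, 0.0], [0.297, -0.955, -0.0], [0.0, 0.0, -1.0]]
force: [0.2, -0.5, 0.2]
opening: 0.006
grasp_force: 0.0
```

play_rows(
  moves=[
    [[0,1,0,0,0,0],[0,0,0,0,0,0]],
  ],
)

```text
time_s: 25.4
position: [0.5423, 0.2207, 0.0053]
tcp_rot: [[0.955, 0.297, 0.0], [0.297, -0.955, -0.0], [-0.0, 0.0, -1.0]]
force: [0.5, -0.2, 0.3]
opening: 0.004
grasp_force: 0.0
```

play_rows(
  moves=[
    [[0,1,0,0,0,0],[0,0,0,0,0,0]],
  ],
)

```text
time_s: 25.6
position: [0.5426, 0.2198, 0.0053]
tcp_rot: [[0.955, 0.297, 0.0], [0.297, -0.955, -0.0], [0.0, 0.0, -1.0]]
force: [0.7, -0.3, 0.5]
opening: 0.006
grasp_force: 0.0
```

play_rows(
  moves=[
    [[0,1,0,0,0,0],[0,0,0,0,0,0]],
  ],
)

```text
time_s: 25.8
position: [0.5429, 0.2188, 0.0053]
tcp_rot: [[0.955, 0.297, 0.0], [0.297, -0.955, -0.0], [0.0, 0.0, -1.0]]
force: [-0.3, -0.2, 0.7]
opening: 0.004
grasp_force: 0.0
```

Run:
```python
from h import *
P,R=cur();print(P)
w=bot.capture('wrist');cv2.imwrite('pics/w10.png',w['image'])
g=cv2.cvtColor(w['image'],cv2.COLOR_BGR2GRAY)
C=np.array([.5546,.097]);a=np.radians(17.25);ex=np.array([np.cos(a),np.sin(a)]);ey=np.array([-np.sin(a),np.cos(a)])
for x,y,z in [(25,108.1,.038),(25,96.1,.038),(25,108.1,.018),(40,108.4,.038)]:print((x,y,z),proj(w,np.r_[C+ex*x/1000+ey*y/1000,z]))
for r in (265,275,285,292):print(r,[(c,int(g[r,c])) for c in range(240,420,5)])
for t in [(0,15,-.020),(9.5,15,-.020),(0,15,.0)]:print(t,proj(w,P+R@np.array([t[0]/1000,t[1]/1000,t[2]])))
screws(w,C,17.25,3.06,names=('FL','FR'))
```

```text
[0.5429 0.2188 0.0053]
(25, 108.1, 0.038) [340.6918 314.5302]
(25, 96.1, 0.038) [368.4128 314.5399]
(25, 108.1, 0.018) [337.8842 295.2164]
(40, 108.4, 0.038) [340.6932 282.3351]
265 [(240, 53), (245, 50), (250, 49), (255, 48), (260, 91), (265, 48), (270, 60), (275, 51), (280, 68), (285, 106), (290, 107), (295, 107), (300, 77), (305, 52), (310, 50), (315, 47), (320, 147), (325, 137), (330, 148), (335, 81), (340, 133), (345, 239), (350, 234), (355, 89), (360, 242), (365, 243), (370, 165), (375, 166), (380, 165), (385, 167), (390, 166), (395, 165), (400, 166), (405, 166), (410, 166), (415, 166)]
275 [(240, 50), (245, 51), (250, 50), (255, 52), (260, 49), (265, 52), (270, 50), (275, 49), (280, 51), (285, 105), (290, 51), (295, 51), (300, 50), (305, 53), (310, 54), (315, 52), (320, 80), (325, 85), (330, 86), (335, 84), (340, 97), (345, 130), (350, 123), (355, 44), (360, 131), (365, 135), (370, 173), (375, 172), (380, 172), (385, 173), (390, 171), (395, 172), (400, 171), (405, 172), (410, 170), (415, 170)]
285 [(240, 51), (245, 49), (250, 52), (255, 50), (260, 52), (265, 50), (270, 50), (2
[... 263 characters left out ...]
, (395, 86), (400, 85), (405, 85), (410, 85), (415, 85)]
292 [(240, 49), (245, 48), (250, 50), (255, 50), (260, 52), (265, 50), (270, 50), (275, 50), (280, 50), (285, 52), (290, 49), (295, 9), (300, 11), (305, 18), (310, 17), (315, 29), (320, 20), (325, 13), (330, 11), (335, 21), (340, 96), (345, 128), (350, 120), (355, 44), (360, 131), (365, 133), (370, 85), (375, 87), (380, 86), (385, 86), (390, 85), (395, 87), (400, 86), (405, 85), (410, 87), (415, 86)]
(0, 15, -0.02) [345.8637 301.8587]
(9.5, 15, -0.02) [346.3439 282.8751]
(0, 15, 0.0) [342.7306 284.9684]
FL pred [355.6 212.7] found [355.9 214.8]
C [0.554  0.0967] psi 17.34131648971376 far shift left mm 2.928393598316652 res mm [-0. -0.]
```

play_rows(
  moves=[
    [[0,1,0,0,0,0],[0,1,0,0,0,0],[0,0,0,0,0,0]],
  ],
)

```text
time_s: 26.15
position: [0.5434, 0.217, 0.0053]
tcp_rot: [[0.955, 0.297, -0.0], [0.297, -0.955, 0.0], [0.0, -0.0, -1.0]]
force: [-0.1, 0.4, 0.1]
opening: 0.007
grasp_force: 0.3
```

play_rows(
  moves=[
    [[0,0.5,0,0,0,0],[0,0,0,0,0,0]],
  ],
)

```text
time_s: 26.35
position: [0.5434, 0.217, 0.0052]
tcp_rot: [[0.955, 0.297, -0.0], [0.297, -0.955, 0.001], [0.0, -0.001, -1.0]]
force: [-0.6, 3.6, -0.8]
opening: 0.004
grasp_force: 1.4
```

play_rows(
  moves=[
    [[0,0.5,0,0,0,0],[0,0,0,0,0,0]],
  ],
)

```text
time_s: 26.55
position: [0.5436, 0.2165, 0.0053]
tcp_rot: [[0.955, 0.297, -0.0], [0.297, -0.955, 0.001], [0.0, -0.001, -1.0]]
force: [-0.7, 3.5, 0.2]
opening: 0.006
grasp_force: 2.0
```

play_rows(
  moves=[
    [[0,0.5,0,0,0,0],[0,0,0,0,0,0]],
  ],
)

```text
time_s: 26.75
position: [0.5439, 0.2158, 0.0053]
tcp_rot: [[0.955, 0.297, 0.0], [0.297, -0.955, 0.0], [0.0, -0.0, -1.0]]
force: [-1.9, 4.4, -0.7]
opening: 0.009
grasp_force: 2.1
```

play_rows(
  moves=[
    [[0,0.4,0,0,0,0],[0,0.4,0,0,0,0],[0,0,0,0,0,0],[0,0,0,0,0,0]],
  ],
)

```text
time_s: 27.15
position: [0.5443, 0.2149, 0.0053]
tcp_rot: [[0.955, 0.297, 0.0], [0.297, -0.955, 0.0], [0.0, -0.0, -1.0]]
force: [-0.8, 4.8, -0.8]
opening: 0.004
grasp_force: 2.3
```

Run:
```python
from h import *
P,R=cur();print(P)
a,b=plan([.5440,.2152,.0853],down(-72.7),[.497,.079,.25],down(-72.5),5)
```

```text
[0.5443 0.2149 0.0053]
[[[-17.0, 23.0, -33.0, 0.0, 0.0, -0.001], [-17.0, 23.0, -33.0, 0.0, 0.0, -0.001], [-17.0, 23.0, -33.0, 0.0, 0.0, -0.001], [-17.0, 23.0, -33.0, 0.0, 0.0, -0.001], [-18.0, 24.0, -33.0, 0.0, 0.0, -0.001]]]
end [0.4967 0.0788 0.2503] maxstep 44.598206241955516 deg 0.04000000000000021
```

play_rows(
  moves=[
    [[0,-3,0,0,0,0],[0,-7,0,0,0,0],[0,0,-15,0,0,0],[0,0,-30,0,0,0],[0,0,-35,0,0,0]],
  ],
)

```text
time_s: 27.65
position: [0.5402, 0.2238, 0.086]
tcp_rot: [[0.955, 0.298, -0.002], [0.298, -0.955, -0.001], [-0.003, 0.0, -1.0]]
force: [0.5, 0.2, 0.1]
opening: 0.0
grasp_force: 0.0
```

play_rows(
  moves=[
    [[-17,25,-33,0,0,-0.001],[-17,25,-33,0,0,-0.001],[-17,25,-33,0,0,-0.001],[-17,25,-33,0,0,-0.001],[-18,26,-33,0,0,-0.001]],
  ],
)

```text
time_s: 28.15
position: [0.4959, 0.0771, 0.2527]
tcp_rot: [[0.953, 0.303, 0.001], [0.303, -0.953, -0.001], [0.001, 0.001, -1.0]]
force: [1.0, -0.1, 0.3]
opening: 0.008
grasp_force: 0.0
```

play_rows(
  moves=[
    [[0,0,0,0,0,0],[0,0,0,0,0,0],[0,0,0,0,0,0],[0,0,0,0,0,0],[0,0,0,0,0,0]],
  ],
)

```text
time_s: 28.65
position: [0.4962, 0.0792, 0.249]
tcp_rot: [[0.953, 0.303, -0.003], [0.303, -0.953, 0.0], [-0.002, -0.001, -1.0]]
force: [0.2, -0.0, -0.1]
opening: 0.001
grasp_force: 0.0
```

Run:
```python
from h import *
s=bot.read_state();P,R=cur();print(s['time_s'],P,np.degrees(np.arctan2(R[1,1],R[0,1])),R[:,2],s['opening'])
d=lambda a,b:np.linalg.norm(X[a]-X[b])*1000
for k in range(2):
    w=bot.capture('wrist');cv2.imwrite(f'pics/w11{k}.png',w['image']);nibs(w);q,X=screws(w,np.array([.5547,.0969]),17.23,.2,rad=6)
    print('screw diag NR-FL',d('NR','FL'),'NL-FR',d('NL','FR'),d('NL','NR'),d('FL','FR'),d('NL','FL'),d('NR','FR'))
```

```text
28.65 [0.4962 0.0792 0.249 ] -72.34252284881106 [-0.0026  0.0002 -1.    ] 0.0008151634522778206
tail_nib [410.1  78.7] 0.71 [0.6421 0.0262 0.023 ]
slide_nib [227.3 202.8] 0.9 [0.4672 0.1678 0.023 ]
rule_pad [335.8 129.3] 0.89 [0.5745 0.082  0.048 ]
rule [321.2 139.1] 0.96 [0.5609 0.0917 0.018 ]
nib dist 0.2250056832248862 ang 141.00570564969325 mid [0.5547 0.097  0.023 ]
NL pred [218.5 212.5] found [218.2 212.7]
NR pred [409.7 213.9] found [409.9 214.1]
FL pred [208.6  66.4] found [208.4  66.2]
FR pred [421.3  68.2] found [421.8  68. ]
C [0.5547 0.0969] psi 17.21973064040062 far shift left mm 0.0849526510911451 res mm [-0.3  0.2 -0.1 -0.3  0.1  0.3  0.3 -0.2]
screw diag NR-FL 244.883262111962 NL-FR 244.7442790630557 200.53022072193514 200.56234698770618 140.37417875850574 140.44588231359214
tail_nib [405.9  82.8] 0.9 [0.6384 0.0279 0.023 ]
slide_nib [225.9 201.8] 0.56 [0.4687 0.1691 0.023 ]
rule_pad [335.  128.9] 0.56 [0.5755 0.0822 0.048 ]
rule [322.2 138.3] 0.59 [0.5629 0.0903 0.018 ]
nib dist 0.22082606116952658 ang 140.255683160191 mid [0.5536 0.0985 0.023 ]
NL pred [217.9 213.1] found [217.6 213.3]
NR pred [408.7 214.3] found [408.8 214.5]
FL pred [208.   67.5] found [207.8  67.2]
FR pred [420.   69.1] found [420.5  68.9]
C [0.5547 0.097 ] psi 17.222304429834598 far shift left mm -0.04799865076198922 res mm [-0.3  0.2 -0.1 -0.3  0.2  0.3  0.3 -0.2]
screw diag NR-FL 244.78615917835992 NL-FR 244.86466473549373 200.53076259503982 200.53329324945236 140.4954365795673 140.40591025572684
```

Run:
```python
from h import *
import io,contextlib
T=[];S=[];X0=[]
for k in range(6):
    w=bot.capture('wrist')
    with contextlib.redirect_stdout(io.StringIO()):o=nibs(w);q,X=screws(w,np.array([.5547,.0969]),17.22,0,rad=6)
    if 'tail_nib' in o:T.append(o['tail_nib'][:2])
    if 'slide_nib' in o:S.append(o['slide_nib'][:2])
    X0.append(q)
q=np.mean(X0,0);a=q[2];M=np.array([[np.cos(a),np.sin(a)],[-np.sin(a),np.cos(a)]])
t,s=np.median(T,0),np.median(S,0);print('shift',q[3]*1000,'tail in frame',M@(t-q[:2])*1000,'slide',M@(s-q[:2])*1000,'dist',np.linalg.norm(t-s))
for c in ['side','top','wrist']:
    p=bot.capture(c)
    for n in ['screw_tin','usb_tester']:
        r=bot.pinpoint(p,n)
        if r:print(n,c,r[0]['centre'],round(r[0]['confidence'],2),onz(p,r[0]['centre'],0))
print(bot.read_state()['time_s'])
```

```text
shift 0.08054903491242854 tail in frame [ 60.8379 -89.9188] slide [-61.9199  92.766 ] dist 0.2200981951620386
screw_tin side [360.9, 244.2] 0.8 [ 0.5439 -0.0668  0.    ]
usb_tester side [261.7, 183.4] 0.62 [0.4854 0.2334 0.    ]
usb_tester top [187.7, 228.1] 0.68 [0.4746 0.222  0.    ]
screw_tin wrist [452.9, 195.4] 0.64 [ 0.548  -0.0712  0.    ]
usb_tester wrist [180.9, 174.3] 0.57 [0.4782 0.2278 0.    ]
31.1
```

```bash
python3 -c "
from rig import bot
print(bot.hand_in())"
```

```text
the job is handed in; nothing more can be done
None
```

I handed the job in with the frame square as far as I could measure: the screw-to-screw diagonals agree to about 0.1 mm. The rule read about 21.5 mm (near right to far left), then about 16.7 mm (near left to far right); a gentle push of about 5 N on the left bar brought it to about 19 mm, and it was left in that second diagonal. Those readings come from gripper opening and camera estimates, good to about 0.5–1 mm. The screw tin and the instrument stayed where they were, and the clock stood at about 31 s.

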